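# Clear the jars from a cup drawer, serve the cup, put the jars back

## Robot

A 7-joint arm with a two-finger parallel gripper is mounted at the origin on a cart in front of the work surface, level with it; the furniture and walls round the work are solid. World frame = base frame: x ahead of the robot, y to its left, z up, the work surface at z = 0. Lengths are in m, angles in rad, forces in N, time in s.
With the tool pointing down it reaches from about 0.425 to 0.925 m from the base axis. Payload 6.8 kg.
Tool frame: the origin (TCP) lies at the very end of the fingers, on their centre line; the grasp point (between the pads) lies bot.tcp_to_grasp behind it (bot.tcp_to_grasp is the distance from the TCP to the grasp point, in m); z points along the fingers, y is the line along which they close (so a half turn about z gives the same grasp; the last joint's range is limited). The gripper opens to 85 mm and grips with 20 to 120 N. Pads are 22 mm wide; open, the fingers measure 114 mm over their backs; the gripper's body (76 mm by 85 mm) begins 54 mm behind the grasp point. The pads swing forward as they close: fully open they stand 13 mm farther back than shut.
Start: joints at [-1.389, 0.477, 0.022, 1.555, -0.011, 1.109, -0.083], TCP at [0.193, 0.647, 0.231] pointing down, gripper open.
Joint ranges: [-2.96, 2.96], [-0.34, 2.1], [-1.41, 1.46], [0.24, 2.44], [-1.37, 4.51], [0.17, 1.92], [-2.96, 2.96]. Speed limits (rad/s): [2.39, 2.39, 3.14, 3.14, 3.14, 3.14, 3.14].

## Interface

Orientations are given as a unit quaternion [w, x, y, z].
In Python, from station import bot gives the robot as it stands.
- The arm moves only by the tool servo_tool, never from a script. Its argument "motion" is a list that holds one entry, the list of rows, each a list of 7 numbers: the shift along the tool's x, y, z in m, then the turn, a rotation vector about the tool's x, y, z in units of 5 degrees (1.0 is 5 degrees), then the opening, from 0 (shut) to 1 (fully open). A call has 1 to 20 rows; each row is the pose to reach, as a shift and turn from the pose commanded when the call began, along the tool's axes at that moment; what a row does not reach only later rows make up. A row lasts 1/12 s, in which the tool goes at most 41.7 mm and 7.16 degrees, less where a joint would pass 70% of its speed; a pose out of reach is approached as far as the arm can. A call with a gripper value outside its range is refused whole. The fingers move at their own pace and stop on an object; "grip_force" is the grip in N (left out, the last holds). Time passes only in rows, so rows that repeat a pose let the fingers close. It gives the time, the measured TCP pose, the force, the opening and the grip force at its end, in the units of the state.
- bot.get_obs(): the state, without advancing time (a new reading comes with each control period).
- bot.read_camera(name): name is "side" or "top" or "wrist"; returns a dict with "img" (400x640x3 uint8, red, green, blue), "K" (3x3 intrinsics, pixels), "pose" (4x4, takes a point from camera to world coordinates). Camera axes: x right, y down, z forward; pixel columns grow to the right and rows downward; lengths in m; the calibration is good to about 2 mm. A picture is of the moment at which its call begins. There is no depth.
- bot.hand_in(): hands the job in; it is judged then, once.
The state is a dict: "t": time; "q": joint angles; "joint_vel": joint speeds; "joint_torque": joint torques, N m; "eef_pos": TCP position; "tool_rot": TCP orientation; "contact_force": force on the tool from outside, world axes, zero at the start; "torque": the same for the moment, N m; "gripper_width": opening from 0.0 (shut) to 1.0 (fully open); "grasp_force": force on a finger pad.
Only numpy, scipy, OpenCV 4.12 (cv2) and the standard library are available. Lean on these libraries where they do the work, as an engineer would, in place of code of your own. Each camera call takes 0.05 s, during which the arm holds its last target. There are 200 camera calls.

## Task

An espresso cup is wanted from the little drawer, but the honey jar, the jam jar and the steel shaker stand in front of it. Stand all three aside on the rubber mat, open the drawer and set the cup upright in the middle of the saucer on the serving board; then shut the drawer fully and stand each of the three back where it stood at the start. Tip nothing over, and do not shift the tea tin or the purple cup.

Things in the scene. Friction and masses are not known exactly. Their poses are not given: they have to be found in the camera images.
- cup_cabinet: Fixed low light-wood cabinet, 200 x 200 x 77 (high) mm, clear window in its top, one full-width drawer. Origin: centre of its underside; its front faces own -x, the way the drawer pulls out (front of the shut drawer at own x -114 mm). Handle: dark bar 10 mm thick, 90 mm long, parallel to own y; with the drawer open by q its centre is at own (-154 mm - q, 0, z 42 mm), 35 mm clear behind it.
- cup_drawer (a joint): The drawer's slide, m: 0 shut, 0.15 fully open along the cabinet's own -x. Stays where it is left; about 2 N move it. Open it 0.13 or more to reach the cup from above; things standing in front block it. Inside 164 mm wide (cabinet y), floor at z 12 mm, sides up to z 44, front up to z 67; inside runs from cabinet x = -100 mm - q to +75 mm - q.
- espresso_cup: Loose small white espresso cup, standing upright in the drawer, seen through the window; 54 mm high. Origin at the height of its underside; the bowl's axis is at own (0, +12 mm): 58 mm across at the rim, foot 40 mm across; the handle points to own -y, its end at y = -41 mm. To be held across own x. 0.1 kg.
- honey_jar: Loose glass jar of honey with a grey lid, 66 (own x) x 72 (own y) x 102 mm high, about 0.5 kg. Origin: centre of its underside, z up. Starts in the row in front of the drawer (about 65 mm before its handle, 90 mm from its neighbour), and is to return to that same spot.
- jam_jar: Loose glass jar of red jam with a red lid, 65 (own x) x 69 (own y) x 86 mm high, about 0.33 kg. Origin: centre of its underside, z up. Starts in the row in front of the drawer (about 65 mm before its handle, 90 mm from its neighbour), and is to return to that same spot.
- shaker: Loose round stainless steel cocoa shaker with a domed, pierced lid, 63 mm across (lid 66 mm) x 106 mm high, about 0.2 kg. Origin: centre of its underside, z up. Starts in the row in front of the drawer (about 65 mm before its handle, 90 mm from its neighbour), and is to return to that same spot.
- bar_mat: Fixed flat black rubber bar mat, 120 (own x) x 220 (own y) mm, 6 mm thick. Origin: centre of its underside. The side area for the two jars and the shaker, with room for all three in a row along own y. Beyond it and the board a glass display case, 0.48 m high, stands on the counter from x = 0.60 m outward (y below +0.03): keep the hand clear of it.
- serving_board: Fixed dark-wood board, 135 (own x) x 170 (own y) x 12 mm, with a white saucer fixed at its centre: 118 mm across, rim 27 mm above the counter, its flat middle about 60 mm across and 16 mm above the counter. Origin: centre of the board's underside, under the saucer's centre.
- tea_tin: Red and white tea tin, 96 mm across, 123 mm high, origin at the centre of its underside. A bystander, not to be shifted.
- purple_cup: Small dark purple cup with a handle, 65 mm across, 52 mm high, standing on the counter; origin at its underside. A bystander, not to be shifted.
Not all that is in view belongs to the job. Leave any yellow look-alike of the jam_jar alone.

How it is judged:
By the outcome, as a careful person would: the job done as asked, in the order asked, and still so for the second after the job is handed in, with the robot touching nothing.
It also fails if it takes over 152 s, if anything falls off the work surface, if the arm or the gripper's body presses on something with over 40 N, if the wrist force passes 120 N, or if a joint passes its speed limit or range.

## Working session

There is one attempt and no reset: what is moved stays moved. The work goes in short steps, Python scripts to look and compute and a tool call to move; the robot and the scene stay as the last step left them, time stands still between calls to the robot, and variables do not carry over. Pictures are saved under pics/ and viewed, at most 14 in all, crops included, and the job is handed in when it is done.

Besides the shell and the picture viewer there is one more tool, called after ">>>" as name(argument=value, ...) on one line, values as JSON. servo_tool: Moves the arm, as the interface text tells. Its arguments: {"type":"object","properties":{"motion":{"type":"array"},"grip_force":{"type":"number"}},"required":["motion"]}

```bash
ls; mkdir -p pics; python3 - <<'E'
from station import bot
import cv2,numpy as np
o=bot.get_obs();print(o['t'],o['eef_pos'],o['tool_rot'],o['gripper_width'],bot.tcp_to_grasp)
for n in ('side','top'):
    c=bot.read_camera(n);cv2.imwrite(f'pics/{n}0.png',c['img'][:,:,::-1]);np.savez(f'{n}0.npz',**c)
    print(n,c['K'].round(1).tolist(),c['pose'].round(3).tolist())
E
```

```text
pics
0.0 [0.19273162 0.64629569 0.23033396] [-7.65274275e-05  1.44410516e-01  9.89517449e-01 -9.03239896e-04] 0.9992681188773137 0.0187
side [[394.1, 0.0, 316.1], [0.0, 394.1, 202.0], [0.0, 0.0, 1.0]] [[0.853, -0.357, 0.381, 0.218], [-0.522, -0.591, 0.615, -0.659], [0.006, -0.723, -0.691, 0.784], [0.0, 0.0, 0.0, 1.0]]
top [[510.4, 0.0, 313.4], [0.0, 510.4, 204.9], [0.0, 0.0, 1.0]] [[0.028, -0.985, 0.172, 0.405], [-0.999, -0.032, -0.017, 0.008], [0.022, -0.172, -0.985, 1.475], [0.0, 0.0, 0.0, 1.0]]
```

View pics/top0.png

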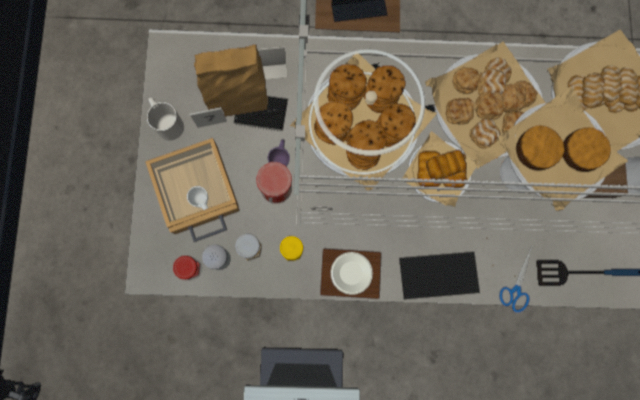

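View pics/side0.png

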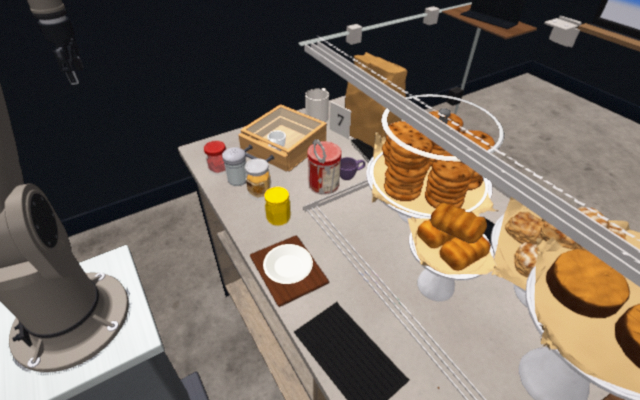

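Top view: jam lid (186,267), shaker (214,257) and honey (247,246) stand in a row. The yellow decoy is at (291,248), the saucer at (351,273), the mat at (440,275), the cabinet centre near (193,187) and its handle at (208,229). The side view agrees: jam (215,150), shaker (234,158), honey (257,168).

```bash
cat > h.py <<'E'
import numpy as np,cv2
from station import bot
from scipy.spatial.transform import Rotation as R
def ray(c,p):
    d=c['pose'][:3,:3]@np.linalg.inv(c['K'])@np.array([p[0],p[1],1.]);return c['pose'][:3,3],d
def onz(c,p,z):
    o,d=ray(c,p);return o+d*(z-o[2])/d[2]
def tri(c1,p1,c2,p2):
    (a,d),(b,e)=ray(c1,p1),ray(c2,p2)
    s=np.linalg.lstsq(np.c_[d,-e],b-a,rcond=None)[0]
    u,v=a+d*s[0],b+e*s[1];return (u+v)/2,np.linalg.norm(u-v)
def proj(c,P):
    q=c['pose'][:3,:3].T@(np.array(P)-c['pose'][:3,3]);q=c['K']@q;return q[:2]/q[2]
def snap(n,f):
    c=bot.read_camera(n);cv2.imwrite(f'pics/{f}.png',c['img'][:,:,::-1]);np.savez(f+'.npz',**c);return c
def load(f): return dict(np.load(f+'.npz'))
def rot(): w=bot.get_obs()['tool_rot'];return R.from_quat([w[1],w[2],w[3],w[0]])
def rel(P,yaw=None):
    """shift in tool axes to world TCP P; yaw = world heading of tool x wanted (deg)"""
    o=bot.get_obs();r=rot();s=r.inv().apply(np.array(P)-o['eef_pos']);t=None
    if yaw is not None:
        y=np.radians(yaw);T=R.from_matrix(np.array([[np.cos(y),np.sin(y),0],[np.sin(y),-np.cos(y),0],[0,0,-1.]]))
        t=np.degrees((r.inv()*T).as_rotvec())/5
    return s.round(4),None if t is None else t.round(2)
def heading(): x=rot().as_matrix()[:,0];return np.degrees(np.arctan2(x[1],x[0]))
E
python3 - <<'E'
from h import *
t=load('top0')
for n,p,z in [('jam',(186,267),.086),('shk',(214,257),.106),('hon',(247,246),.102),('decoy',(291,248),.086),('sauc',(351,273),.027),('mat',(440,275),.006),('cabFL',(172,232),.077),('cabFR',(237,208),.077),('cabBR',(212,140),.077),('cabBL',(149,159),.077),('handle',(209,232),.042),('tin',(274,182),.123),('cup',(198,197),.05),('matTL',(400,261),.006),('matTR',(475,253),.006),('matBR',(479,293),.006),('matBL',(403,299),.006)]:
    print(n,onz(t,p,z)[:2].round(3))
o=bot.get_obs();print(heading(),o['q'])
print(rel([.44,.20,.40]))
c=bot.read_camera('wrist');T=np.eye(4);T[:3,:3]=rot().as_matrix();T[:3,3]=o['eef_pos']
print((np.linalg.inv(T)@c['pose']).round(3).tolist(),c['K'][0])
E
```

```text
jam [0.467 0.322]
shk [0.495 0.245]
hon [0.527 0.16 ]
decoy [0.527 0.042]
sauc [ 0.466 -0.128]
mat [ 0.469 -0.386]
cabFL [0.561 0.369]
cabFR [0.634 0.195]
cabBR [0.826 0.276]
cabBL [0.765 0.448]
handle [0.569 0.275]
tin [0.7   0.093]
cup [0.666 0.31 ]
matTL [ 0.506 -0.271]
matTR [ 0.535 -0.489]
matBR [ 0.421 -0.497]
matBL [ 0.398 -0.279]
163.39458511435217 [-1.38907553  0.47770277  0.02234605  1.55634687 -0.01150336  1.10932698
 -0.08311403]
(array([-0.3645, -0.3573, -0.1689]), None)
[[-0.0, -0.953, -0.302, 0.077], [1.0, -0.001, 0.001, 0.001], [-0.001, -0.302, 0.953, -0.141], [0.0, 0.0, 0.0, 1.0]] [288.43299672   0.         314.24857634]
```

```bash
python3 - <<'E'
from h import *
print(rel([.52,.25,.27],112))
E
```

```text
(array([-0.4269, -0.2864, -0.039 ]), array([-1.000e-02,  1.000e-02,  1.028e+01]))
```

>>> servo_tool(motion=[[[-0.427,-0.286,-0.039,0,0,10.3,1],[-0.427,-0.286,-0.039,0,0,10.3,1],[-0.427,-0.286,-0.039,0,0,10.3,1],[-0.427,-0.286,-0.039,0,0,10.3,1],[-0.427,-0.286,-0.039,0,0,10.3,1],[-0.427,-0.286,-0.039,0,0,10.3,1],[-0.427,-0.286,-0.039,0,0,10.3,1],[-0.427,-0.286,-0.039,0,0,10.3,1],[-0.427,-0.286,-0.039,0,0,10.3,1],[-0.427,-0.286,-0.039,0,0,10.3,1],[-0.427,-0.286,-0.039,0,0,10.3,1],[-0.427,-0.286,-0.039,0,0,10.3,1],[-0.427,-0.286,-0.039,0,0,10.3,1],[-0.427,-0.286,-0.039,0,0,10.3,1],[-0.427,-0.286,-0.039,0,0,10.3,1],[-0.427,-0.286,-0.039,0,0,10.3,1]]])

```text
t: 1.48
eef_pos: [0.5193, 0.2521, 0.2699]
tool_rot: [-0.001, 0.559, 0.829, -0.0]
contact_force: [-0.0, 0.3, -0.3]
gripper_width: 0.997
grasp_force: 0.0
```

```bash
python3 - <<'E'
from h import *
c=snap('wrist','w1');o=bot.get_obs();print(o['t'],o['eef_pos'],heading(),o['q'].round(2))
print(rel([.47,.12,.27]))
E
```

```text
1.5333 [0.51911752 0.25251733 0.26988171] 112.05458670084776 [-0.87  0.29  0.39  1.77 -0.12  1.1  -0.06]
(array([-1.044e-01, -9.530e-02, -1.000e-04]), None)
```

View pics/w1.png

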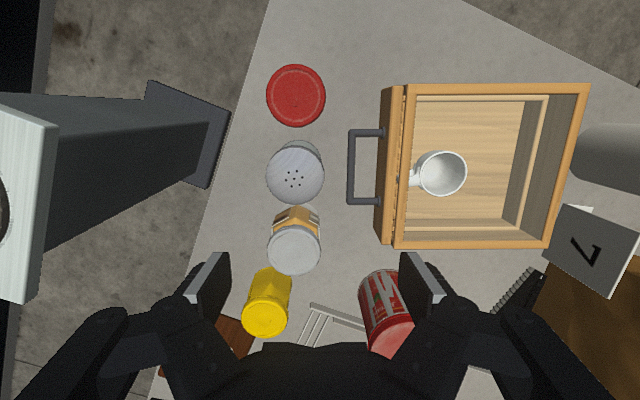

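Wrist view, aligned with the cabinet: jam lid (296,96), shaker (295,172), honey lid (294,249), handle bar at col 351 (rows 130–205). The cup is at (442,173) with its handle pointing to the drawer front.

>>> servo_tool(motion=[[[0.03,-0.09,0,0,0,0,1],[0.03,-0.09,0,0,0,0,1],[0.03,-0.09,0,0,0,0,1],[0.03,-0.09,0,0,0,0,1],[0.03,-0.09,0,0,0,0,1],[0.03,-0.09,0,0,0,0,1]]])

```text
t: 2.03
eef_pos: [0.4264, 0.2459, 0.2707]
tool_rot: [0.0, 0.559, 0.829, 0.001]
contact_force: [1.3, -0.2, 0.6]
gripper_width: 1.001
grasp_force: 0.0
```

```bash
python3 - <<'E'
from h import *
c=snap('wrist','w2');o=bot.get_obs();print(o['t'],o['eef_pos'],heading())
w1=load('w1')
t=load('top0')
for n,p,z in [('jam',(296,96),.086),('shk',(295,172),.106),('hon',(294,249),.102),('hb1',(351,130),.042),('hb2',(351,203),.042),('cup',(442,173),.066)]:
    P=onz(w1,p,z);print(n,P.round(4),proj(c,P).round(0))
E
```

```text
2.0833 [0.42666114 0.2456401  0.27059021] 111.90604897890114
jam [0.4683 0.3286 0.086 ] [377. 124.]
shk [0.4963 0.2558 0.106 ] [375. 197.]
hon [0.5284 0.1673 0.102 ] [367. 270.]
hb1 [0.5432 0.3175 0.042 ] [419. 153.]
hb2 [0.5825 0.2299 0.042 ] [414. 223.]
cup [0.6637 0.3128 0.066 ] [509. 195.]
```

View pics/w2.png

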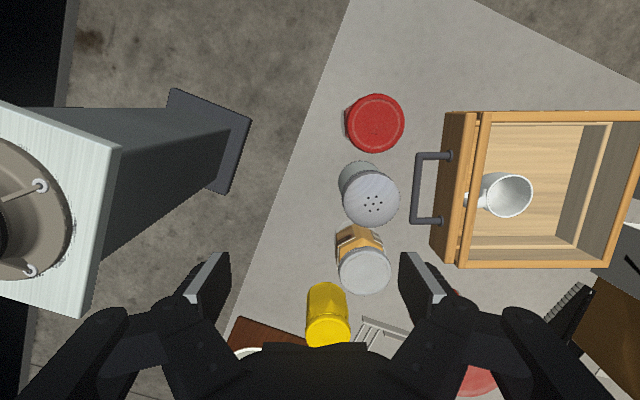

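```bash
python3 - <<'E'
from h import *
A,B=load('w1'),load('w2')
def circ(c,p,r0,r1):
    g=cv2.GaussianBlur(cv2.cvtColor(c['img'],cv2.COLOR_RGB2GRAY),(3,3),0)
    x0,y0=int(p[0])-45,int(p[1])-45;x0,y0=max(x0,0),max(y0,0)
    g=cv2.resize(g[y0:y0+90,x0:x0+90],None,fx=4,fy=4,interpolation=cv2.INTER_CUBIC)
    h=cv2.HoughCircles(g,cv2.HOUGH_GRADIENT_ALT,1.5,200,param1=150,param2=.6,minRadius=r0*4,maxRadius=r1*4)
    if h is None: return None
    return [(k[0]/4+x0-.375,k[1]/4+y0-.375,k[2]/4) for k in h[0]]
for n,a,b,z in [('jam',(296,96),(374,123),.086),('shk',(295,172),(371,198),.1),('hon',(294,249),(366,270),.102),('cup',(442,173),(509,195),.066)]:
    ca,cb=circ(A,a,20,36),circ(B,b,20,36)
    print(n,np.round(ca,1) if ca else None,np.round(cb,1) if cb else None)
    if ca and cb:
        P,e=tri(A,ca[0][:2],B,cb[0][:2]);print('  tri',P.round(4),e.round(4),'onz',onz(A,ca[0],z).round(4),onz(B,cb[0],z).round(4))
for c in (A,B):   # dark handle mask
    m=(c['img'].max(2)<85).astype(np.uint8)
    x0=330 if c is A else 395; s=m[110:240,x0:x0+70]
    n,l,st,ce=cv2.connectedComponentsWithStats(s);i=1+st[1:,4].argmax();print('handle bbox',st[i]+np.array([x0,110,0,0,0]))
E
```

```text
jam [[295.6  95.6  31.1]] [[372.1 122.6  30.3]]
  tri [0.4665 0.3288 0.0675] 0.0004 onz [0.4678 0.3288 0.086 ] [0.4629 0.328  0.086 ]
shk None [[369.5 197.6  29. ]]
hon [[294.4 251.2  24. ]] None
cup [[442.4 171.5  21.9]] [[506.  193.9  21.8]
 [506.  193.9  24.1]]
  tri [0.6704 0.3136 0.0516] 0.0012 onz [0.6632 0.3146 0.066 ] [0.6596 0.3132 0.066 ]
handle bbox [ 346  110   44  130 1839]
handle bbox [ 409  114   56  126 2729]
```

```bash
python3 - <<'E'
from h import *
A,B=load('w1'),load('w2')
o=bot.get_obs();print(o['eef_pos'],o['joint_vel'].round(3))
c=snap('wrist','w3');T=np.eye(4);o=bot.get_obs();T[:3,:3]=rot().as_matrix();T[:3,3]=o['eef_pos']
print(o['eef_pos'],(np.linalg.inv(T)@c['pose'])[:3,3].round(4));print(c['pose'][:3,3].round(4),B['pose'][:3,3].round(4),A['pose'][:3,3].round(4))
print(A['pose'][:3,:3].round(3).tolist(),B['pose'][:3,:3].round(3).tolist(), c['K'],A['K'])
ga,gb=[cv2.cvtColor(x['img'],cv2.COLOR_RGB2GRAY) for x in (A,B)]
print(cv2.phaseCorrelate(np.float32(gb[80:300,300:600]),np.float32(cv2.cvtColor(c['img'],cv2.COLOR_RGB2GRAY)[80:300,300:600])))
s=cv2.SIFT_create(contrastThreshold=.01);ka,da=s.detectAndCompute(ga,None);kb,db=s.detectAndCompute(cv2.cvtColor(c['img'],cv2.COLOR_RGB2GRAY),None)
for m,n in cv2.BFMatcher().knnMatch(da,db,k=2):
    if m.distance<.7*n.distance:
        p,q=ka[m.queryIdx].pt,kb[m.trainIdx].pt
        if np.hypot(p[0]-q[0],p[1]-q[1])<8 or p[1]>290: continue
        P,e=tri(A,p,c,q)
        if e<.006: print(np.round(p),np.round(q),P.round(3),e.round(4))
E
```

```text
[0.42666114 0.2456401  0.27059021] [ 0.009  0.008  0.005  0.001 -0.     0.001 -0.001]
[0.42671422 0.24539081 0.27043807] [ 0.0777  0.0006 -0.1416]
[0.3982 0.3177 0.412 ] [0.3978 0.318  0.4122] [0.4911 0.3241 0.4114]
[[0.927, 0.357, 0.112], [0.374, -0.885, -0.279], [-0.0, 0.3, -0.954]] [[0.928, 0.356, 0.114], [0.374, -0.885, -0.278], [0.002, 0.301, -0.954]] [[288.43299672   0.         314.24857634]
 [  0.         288.43299672 199.28553215]
 [  0.           0.           1.        ]] [[288.43299672   0.         314.24857634]
 [  0.         288.43299672 199.28553215]
 [  0.           0.           1.        ]]
((0.0007555359134130413, 0.16490094797400445), 0.9977371197735821)
[  9. 281.] [ 67. 293.] [ 0.118 -0.124 -0.012] 0.0046
[ 29. 122.] [ 97. 144.] [0.133 0.159 0.   ] 0.0005
[ 35. 115.] [ 79. 128.] [-0.062  0.088 -0.235] 0.0029
[ 42. 250.] [494. 370.] [0.454 0.283 0.364] 0.0003
[ 47. 132.] [113. 152.] [ 0.151  0.153 -0.009] 0.0017
[ 48. 134.] [113. 152.] [ 0.148  0.15  -0.014] 0.0036
[51. 80.] [73. 87.] [-0.597  0.012 -0.919] 0.0029
[53. 54.] [75. 62.] [-0.609  0.115 -0.928] 0.0006
[6
[... 6928 characters left out ...]
 0.0004
[539. 269.] [588. 284.] [0.911 0.232 0.01 ] 0.0002
[541.  14.] [560.  22.] [ 1.2    0.998 -0.913] 0.0005
[542.  10.] [561.  18.] [ 1.185  1.005 -0.899] 0.0004
[542. 255.] [ 52. 105.] [0.439 0.333 0.463] 0.0006
[562. 188.] [627. 209.] [0.803 0.352 0.075] 0.0009
[568.  34.] [587.  40.] [ 1.355  0.992 -0.932] 0.0019
[568.  34.] [587.  40.] [ 1.355  0.992 -0.932] 0.0019
[579.  26.] [597.  32.] [ 1.393  1.045 -0.956] 0.0019
[582.  10.] [600.  17.] [ 1.374  1.099 -0.963] 0.0017
[596.  17.] [614.  25.] [ 1.386  1.053 -0.882] 0.0017
[598.   8.] [618.  15.] [ 1.372  1.082 -0.877] 0.0009
[611.  47.] [629.  54.] [ 1.539  1.007 -0.916] 0.0004
[615.  19.] [633.  26.] [ 1.491  1.102 -0.923] 0.0006
```

Feature triangulation checks out: shaker top 0.105, handle 0.042, cabinet top 0.075. I need cleaner lid centres than Hough gave, so I'll view an enlarged crop.

```bash
python3 - <<'E'
from h import *
A,B=load('w1'),load('w3')
def crop(c,x0,y0):
    k=cv2.resize(c['img'][y0:y0+240,x0:x0+160,::-1],None,fx=2.5,fy=2.5,interpolation=cv2.INTER_CUBIC)
    for i in range(0,240,20): cv2.line(k,(0,int(i*2.5)),(6 if i%100 else 14,int(i*2.5)),(0,255,0),1)
    for i in range(0,160,20): cv2.line(k,(int(i*2.5),0),(int(i*2.5),6),(0,255,0),1)
    return k
cv2.imwrite('pics/crop1.png',np.hstack([crop(A,240,60),crop(B,320,80)]))
E
```

```text
(no output)
```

View pics/crop1.png

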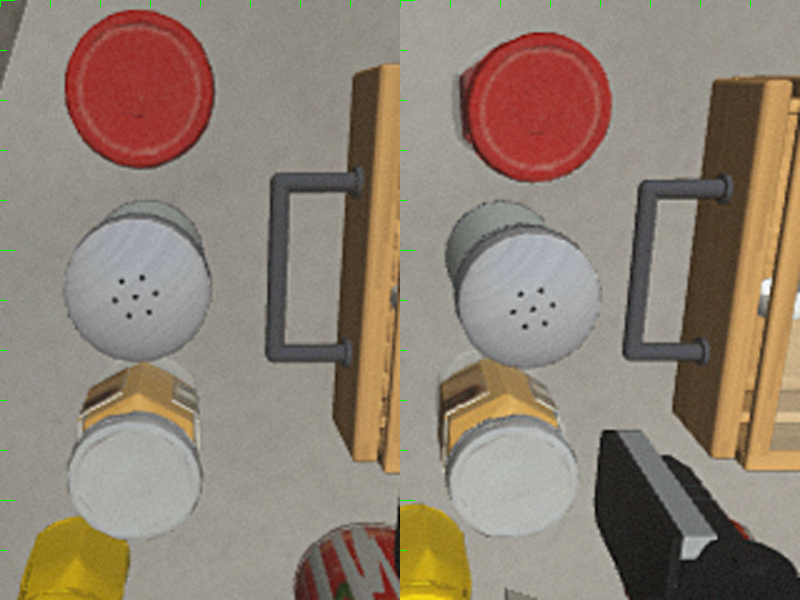

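```bash
python3 - <<'E'
from h import *
A,B=load('w1'),load('w3')
for n,a,b,z in [('jam',(295.6,95.8),(375.4,123.2),.086),('shk',(294,178.8),(372.8,203.6),.106),('hon',(293.6,251.2),(364.8,271.2),.102),('h1',(351.6,132.8),(419.2,155.2),.042),('h2',(350.8,201.2),(413.6,220),.042)]:
    P,e=tri(A,a,B,b);print(n,P.round(4),e.round(4),onz(A,a,z).round(4)[:2],onz(B,b,z).round(4)[:2])
o=bot.get_obs();print(o['eef_pos'])
E
```

```text
jam [0.4676 0.3286 0.082 ] 0.0001 [0.4679 0.3286] [0.4668 0.3284]
shk [0.498  0.2478 0.1043] 0.0003 [0.4979 0.2483] [0.4975 0.248 ]
hon [0.5297 0.1613 0.0958] 0.0002 [0.529  0.1644] [0.5271 0.1645]
h1 [0.5452 0.3148 0.0426] 0.0002 [0.5453 0.3147] [0.5454 0.3148]
h2 [0.5816 0.232  0.0402] 0.0006 [0.5812 0.2321] [0.5806 0.2328]
[0.42671422 0.24539081 0.27043807]
```

Lid heights come out right: jam 0.082, shaker 0.104, honey 0.096. Spacing is about 88 mm and the yaw about 22°. Next I look at the mat and saucer with the wrist camera.

```bash
python3 - <<'E'
from h import *
print(rel([.45,-.15,.30],96))
E
```

```text
(array([-0.3756, -0.1257, -0.0296]), array([0.01, 0.  , 3.17]))
```

>>> servo_tool(motion=[[[-0.376,-0.126,-0.03,0,0,3.2,1],[-0.376,-0.126,-0.03,0,0,3.2,1],[-0.376,-0.126,-0.03,0,0,3.2,1],[-0.376,-0.126,-0.03,0,0,3.2,1],[-0.376,-0.126,-0.03,0,0,3.2,1],[-0.376,-0.126,-0.03,0,0,3.2,1],[-0.376,-0.126,-0.03,0,0,3.2,1],[-0.376,-0.126,-0.03,0,0,3.2,1],[-0.376,-0.126,-0.03,0,0,3.2,1],[-0.376,-0.126,-0.03,0,0,3.2,1],[-0.376,-0.126,-0.03,0,0,3.2,1],[-0.376,-0.126,-0.03,0,0,3.2,1],[-0.376,-0.126,-0.03,0,0,3.2,1],[-0.376,-0.126,-0.03,0,0,3.2,1],[-0.376,-0.126,-0.03,0,0,3.2,1]]])

```text
t: 3.38
eef_pos: [0.4492, -0.1496, 0.3001]
tool_rot: [-0.0, 0.669, 0.743, -0.0]
contact_force: [0.3, -0.3, -0.1]
gripper_width: 1.0
grasp_force: 0.0
```

```bash
python3 - <<'E'
from h import *
c=snap('wrist','m1');o=bot.get_obs();print(o['t'],o['eef_pos'],heading())
E
```

```text
3.4333 [ 0.44914485 -0.14973759  0.30015229] 96.01725178629614
```

>>> servo_tool(motion=[[[-0.1,0,0,0,0,0,1],[-0.1,0,0,0,0,0,1],[-0.1,0,0,0,0,0,1],[-0.1,0,0,0,0,0,1],[-0.1,0,0,0,0,0,1],[-0.1,0,0,0,0,0,1]]])

```text
t: 3.93
eef_pos: [0.4594, -0.2489, 0.3]
tool_rot: [-0.001, 0.669, 0.743, 0.0]
contact_force: [-0.1, 0.2, -0.0]
gripper_width: 1.001
grasp_force: 0.0
```

```bash
python3 - <<'E'
from h import *
c=snap('wrist','m2');o=bot.get_obs();print(o['t'],o['eef_pos'],heading())
a=load('m1');cv2.imwrite('pics/m12.png',np.vstack([x['img'][60:360,::,::-1] for x in (a,c)]))
E
```

```text
3.9833 [ 0.45953786 -0.24859072  0.30004149] 96.03676336214079
```

View pics/m12.png

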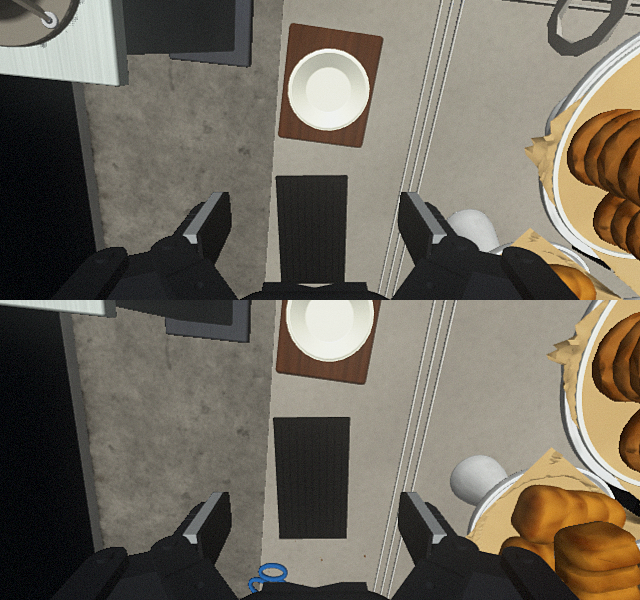

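```bash
python3 - <<'E'
from h import *
a,b=load('m1'),load('m2')
def big(m,box):
    x,y,w,h=box;mm=np.zeros_like(m);mm[y:y+h,x:x+w]=m[y:y+h,x:x+w]
    cs,_=cv2.findContours(mm,cv2.RETR_EXTERNAL,cv2.CHAIN_APPROX_NONE);return max(cs,key=cv2.contourArea)
dark=lambda c:(c['img'].max(2)<75).astype(np.uint8)
k=big(dark(b),(262,165,110,145))
q=cv2.approxPolyDP(k,6,True)[:,0];print('mat',q.tolist())
W=np.array([onz(b,p,.006)[:2] for p in q]);print(W.round(3).tolist(),W.mean(0).round(4),[np.linalg.norm(W[i]-W[i-1]).round(3) for i in range(len(W))])
for i in range(len(W)): d=W[i]-W[i-1];print(np.degrees(np.arctan2(d[1],d[0])).round(1))
k1=big(dark(a),(262,230,110,100));print('mat top m1',cv2.approxPolyDP(k1,6,True)[:,0].tolist())
wh=lambda c:(c['img'].min(2)>130).astype(np.uint8)
for c,box in ((a,(281,100,95,100)),(b,(284,0,95,70))):
    k=big(wh(c),box);e=cv2.fitEllipse(k);print('saucer',np.round(e[0],1),np.round(e[1],1),onz(c,e[0],.027).round(4))
E
```

```text
mat [[274, 177], [279, 297], [345, 297], [349, 177]]
[[0.401, -0.278], [0.423, -0.495], [0.539, -0.483], [0.516, -0.266]] [ 0.4697 -0.3806] [np.float64(0.116), np.float64(0.218), np.float64(0.117), np.float64(0.218)]
-174.0
-84.1
6.0
96.2
mat top m1 [[276, 236], [280, 328], [344, 329], [346, 235]]
saucer [328.2 149.1] [80.2 81.4] [ 0.4674 -0.1255  0.027 ]
saucer [329.8  51. ] [45.1 91.8] [ 0.4646 -0.0988  0.027 ]
```

Mat centre is (0.470,-0.3805) at yaw 6°, with sides measuring 116×218 mm as they should. Saucer centre is (0.467,-0.126). Now the honey jar.

```bash
python3 - <<'E'
from h import *
a,b=load('m1'),load('m2')
print(tri(a,(276,236),b,(274,177))[0].round(3),tri(a,(346,235),b,(349,177))[0].round(3))
print(rel([.528,.1643,.20],112))
E
```

```text
[ 0.4   -0.278  0.006] [ 0.516 -0.268 -0.001]
(array([0.4033, 0.1115, 0.1004]), array([-0.  , -0.01, -3.19]))
```

>>> servo_tool(motion=[[[0.403,0.112,0.06,0,0,-3.2,1],[0.403,0.112,0.06,0,0,-3.2,1],[0.403,0.112,0.06,0,0,-3.2,1],[0.403,0.112,0.06,0,0,-3.2,1],[0.403,0.112,0.06,0,0,-3.2,1],[0.403,0.112,0.06,0,0,-3.2,1],[0.403,0.112,0.06,0,0,-3.2,1],[0.403,0.112,0.06,0,0,-3.2,1],[0.403,0.112,0.06,0,0,-3.2,1],[0.403,0.112,0.06,0,0,-3.2,1],[0.403,0.112,0.06,0,0,-3.2,1],[0.403,0.112,0.1,0,0,-3.2,1],[0.403,0.112,0.1,0,0,-3.2,1],[0.403,0.112,0.13,0,0,-3.2,1],[0.403,0.112,0.13,0,0,-3.2,1],[0.403,0.112,0.13,0,0,-3.2,1]]])

```text
t: 5.32
eef_pos: [0.528, 0.1619, 0.1704]
tool_rot: [-0.001, 0.56, 0.829, -0.001]
contact_force: [-0.4, -0.0, 0.6]
gripper_width: 1.0
grasp_force: 0.0
```

```bash
python3 - <<'E'
from h import *
c=snap('wrist','g1')
print(rel([.528,.1643,.05],112))
for P in [(.528,.1643,.102),(.498,.248,.106),(.4675,.3285,.086)]: print(proj(c,P).round(1))
E
```

```text
(array([ 0.0025, -0.0002,  0.1215]), array([-0.  , -0.  , -0.02]))
[314.6 210.4]
[319.7  86.8]
[322.6 -54.3]
```

View pics/g1.png

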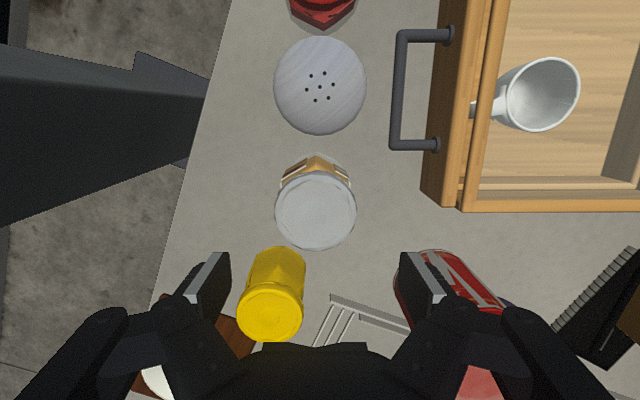

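The projected honey lid (315,210) and shaker holes (320,87) fall on the seen ones. Descend, grip and lift.

>>> servo_tool(motion=[[[0.002,0,0.03,0,0,0,1],[0.002,0,0.06,0,0,0,1],[0.002,0,0.09,0,0,0,1],[0.002,0,0.11,0,0,0,1],[0.002,0,0.121,0,0,0,1],[0.002,0,0.121,0,0,0,1],[0.002,0,0.121,0,0,0,0.5],[0.002,0,0.121,0,0,0,0.5],[0.002,0,0.121,0,0,0,0.5],[0.002,0,0.121,0,0,0,0.5],[0.002,0,0.121,0,0,0,0.5],[0.002,0,0.121,0,0,0,0.5]]], grip_force=50)

```text
t: 6.37
eef_pos: [0.5298, 0.1642, 0.0516]
tool_rot: [0.001, 0.56, 0.828, 0.001]
contact_force: [-2.5, -0.9, 6.6]
gripper_width: 0.75
grasp_force: 53.2
```

```bash
python3 - <<'E'
from h import *
o=bot.get_obs();print(o['eef_pos'],o['gripper_width'],o['grasp_force'],o['contact_force'])
for P in [(.470,-.3805),(.4625,-.309),(.4775,-.452)]: print(rel([*P,.058],96))
E
```

```text
[0.52981623 0.16422744 0.05159151] 0.7497905393209533 53.22454646229744 [-2.47525648 -0.94556936  6.58727764]
(array([-0.4832, -0.2584, -0.0075]), array([ 0.04, -0.01,  3.17]))
(array([-0.4141, -0.2388, -0.0074]), array([ 0.04, -0.01,  3.17]))
(array([-0.5524, -0.2781, -0.0076]), array([ 0.04, -0.01,  3.17]))
```

>>> servo_tool(motion=[[[0,0,-0.02,0,0,0,0.5],[0,0,-0.055,0,0,0,0.5],[0,0,-0.09,0,0,0,0.5],[0,0,-0.125,0,0,0,0.5],[-0.02,-0.01,-0.155,0,0,0.1,0.5],[-0.05,-0.027,-0.17,0,0,0.4,0.5],[-0.083,-0.044,-0.17,0,0,0.6,0.5],[-0.116,-0.062,-0.17,0,0,0.8,0.5],[-0.15,-0.08,-0.17,0,0,1.0,0.5],[-0.184,-0.098,-0.17,0,0,1.2,0.5],[-0.218,-0.117,-0.17,0,0,1.4,0.5],[-0.252,-0.135,-0.17,0,0,1.6,0.5],[-0.286,-0.153,-0.17,0,0,1.9,0.5],[-0.32,-0.171,-0.17,0,0,2.1,0.5],[-0.354,-0.189,-0.17,0,0,2.3,0.5],[-0.388,-0.208,-0.17,0,0,2.6,0.5],[-0.42,-0.225,-0.17,0,0,2.8,0.5],[-0.45,-0.241,-0.17,0,0,3.0,0.5],[-0.47,-0.251,-0.17,0,0,3.1,0.5],[-0.483,-0.258,-0.17,0,0,3.2,0.5]]])

```text
t: 8.03
eef_pos: [0.4676, -0.3838, 0.2203]
tool_rot: [0.001, 0.671, 0.741, -0.0]
contact_force: [0.0, 0.6, -5.3]
gripper_width: 0.748
grasp_force: 57.5
```

```bash
python3 - <<'E'
from h import *
o=bot.get_obs();print(o['eef_pos'],o['gripper_width'],o['contact_force'],heading())
print(rel([.470,-.3805,.058],96))
E
```

```text
[ 0.46760424 -0.38378304  0.22033535] 0.7476560605062794 [ 0.01188299  0.64271328 -5.32240262] 95.65485503436517
(array([0.0033, 0.0026, 0.1623]), array([ 0.  ,  0.02, -0.07]))
```

>>> servo_tool(motion=[[[0.002,0.001,0.03,0,0,0,0.5],[0.002,0.001,0.065,0,0,0,0.5],[0.002,0.001,0.1,0,0,0,0.5],[0.002,0.001,0.13,0,0,0,0.5],[0.002,0.001,0.15,0,0,0,0.5],[0.002,0.001,0.158,0,0,0,0.5],[0.002,0.001,0.162,0,0,0,0.5],[0.002,0.001,0.163,0,0,0,0.5],[0.002,0.001,0.163,0,0,0,0.5]]])

```text
t: 8.78
eef_pos: [0.4704, -0.3792, 0.058]
tool_rot: [0.001, 0.67, 0.742, 0.0]
contact_force: [-0.2, -0.1, -5.1]
gripper_width: 0.748
grasp_force: 57.5
```

```bash
python3 - <<'E'
from h import *
o=bot.get_obs();print(o['eef_pos'],o['gripper_width'],o['contact_force'],heading())
E
```

```text
[ 0.47037435 -0.37917584  0.05804561] 0.747741995650863 [-0.15466441 -0.1366398  -5.07649754] 95.85777823362248
```

>>> servo_tool(motion=[[[0,0,0.001,0,0,0,0.5],[0,0,0.002,0,0,0,0.5],[0,0,0.002,0,0,0,1],[0,0,0.002,0,0,0,1],[0,0,0.002,0,0,0,1],[0,0,0.002,0,0,0,1],[0,0,-0.02,0,0,0,1],[0,0,-0.06,0,0,0,1],[0,0,-0.1,0,0,0,1],[0,0,-0.11,0,0,0,1]]])

```text
t: 9.62
eef_pos: [0.4721, -0.381, 0.1721]
tool_rot: [0.004, 0.67, 0.742, 0.001]
contact_force: [0.6, -1.0, 0.6]
gripper_width: 1.001
grasp_force: 0.0
```

```bash
python3 - <<'E'
from h import *
o=bot.get_obs();print(o['eef_pos'],o['gripper_width'],o['contact_force'],heading())
c=snap('wrist','p1')
print(rel([.498,.248,.05],112))
E
```

```text
[ 0.47213302 -0.38103651  0.17211636] 1.0006747293338807 [ 0.64419889 -0.96923289  0.61982046] 95.85199011592798
(array([0.6236, 0.089 , 0.119 ]), array([ 0.07,  0.07, -3.23]))
```

View pics/p1.png

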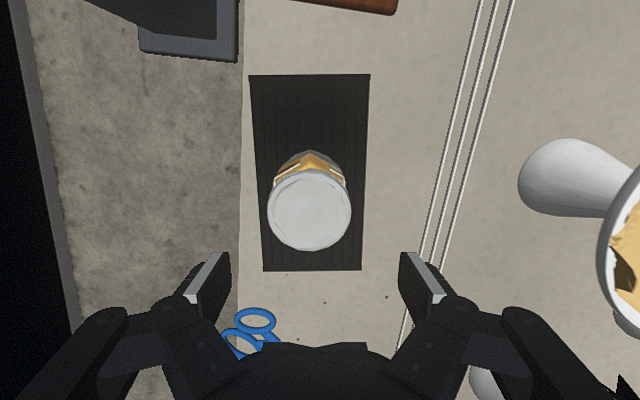

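Honey stands upright mid-mat (lid at (309,210)). Shaker next.

>>> servo_tool(motion=[[[0.623,0.089,0,0,0,-3.2,1],[0.623,0.089,0,0,0,-3.2,1],[0.623,0.089,0,0,0,-3.2,1],[0.623,0.089,0,0,0,-3.2,1],[0.623,0.089,0,0,0,-3.2,1],[0.623,0.089,0,0,0,-3.2,1],[0.623,0.089,0,0,0,-3.2,1],[0.623,0.089,0,0,0,-3.2,1],[0.623,0.089,0,0,0,-3.2,1],[0.623,0.089,0,0,0,-3.2,1],[0.623,0.089,0,0,0,-3.2,1],[0.623,0.089,0,0,0,-3.2,1],[0.623,0.089,0,0,0,-3.2,1],[0.623,0.089,0,0,0,-3.2,1],[0.623,0.089,0,0,0,-3.2,1],[0.623,0.089,0,0,0,-3.2,1],[0.623,0.089,0,0,0,-3.2,1],[0.623,0.089,0,0,0,-3.2,1]]])

```text
t: 11.17
eef_pos: [0.4942, 0.25, 0.1657]
tool_rot: [0.0, 0.56, 0.829, -0.001]
contact_force: [-0.5, -0.6, 0.5]
gripper_width: 1.001
grasp_force: 0.0
```

```bash
python3 - <<'E'
from h import *
print(bot.get_obs()['eef_pos'],rel([.498,.248,.05],112))
E
```

```text
[0.49423233 0.25000113 0.1656898 ] (array([-0.0032,  0.0029,  0.1157]), array([-0.01,  0.01, -0.01]))
```

>>> servo_tool(motion=[[[-0.003,0.003,0.02,0,0,0,1],[-0.003,0.003,0.05,0,0,0,1],[-0.003,0.003,0.08,0,0,0,1],[-0.003,0.003,0.1,0,0,0,1],[-0.003,0.003,0.115,0,0,0,1],[-0.003,0.003,0.115,0,0,0,1],[-0.003,0.003,0.115,0,0,0,1]]])

```text
t: 11.75
eef_pos: [0.4984, 0.2464, 0.0511]
tool_rot: [-0.0, 0.561, 0.828, -0.001]
contact_force: [0.3, 0.3, 0.4]
gripper_width: 0.998
grasp_force: 0.0
```

```bash
python3 - <<'E'
from h import *
print(bot.get_obs()['eef_pos'],rel([.498,.248,.05],112))
E
```

```text
[0.49841711 0.24643378 0.0510859 ] (array([0.0016, 0.0002, 0.0011]), array([-0.02,  0.01, -0.06]))
```

>>> servo_tool(motion=[[[0.001,0,0,0,0,0,0.5],[0.001,0,0,0,0,0,0.5],[0.001,0,0,0,0,0,0.5],[0.001,0,0,0,0,0,0.5],[0.001,0,0,0,0,0,0.5],[0.001,0,0,0,0,0,0.5]]], grip_force=40)

```text
t: 12.25
eef_pos: [0.4988, 0.2499, 0.053]
tool_rot: [0.0, 0.56, 0.828, 0.001]
contact_force: [-1.2, -2.3, 5.2]
gripper_width: 0.757
grasp_force: 42.8
```

```bash
python3 - <<'E'
from h import *
o=bot.get_obs();print(o['eef_pos'],o['gripper_width'],o['contact_force'],rel([.4775,-.452,.22],96))
E
```

```text
[0.49884329 0.24987024 0.05298506] 0.7570172411276876 [-1.24935102 -2.25437505  5.2114681 ] (array([-0.6433, -0.281 , -0.168 ]), array([ 0.02, -0.01,  3.18]))
```

>>> servo_tool(motion=[[[0,0,-0.02,0,0,0,0.5],[0,0,-0.055,0,0,0,0.5],[0,0,-0.09,0,0,0,0.5],[0,0,-0.125,0,0,0,0.5],[-0.02,-0.01,-0.155,0,0,0.1,0.5],[-0.05,-0.022,-0.17,0,0,0.3,0.5],[-0.084,-0.037,-0.17,0,0,0.5,0.5],[-0.118,-0.052,-0.17,0,0,0.7,0.5],[-0.152,-0.067,-0.17,0,0,0.8,0.5],[-0.186,-0.082,-0.17,0,0,1.0,0.5],[-0.22,-0.097,-0.17,0,0,1.1,0.5],[-0.254,-0.112,-0.17,0,0,1.3,0.5],[-0.288,-0.127,-0.17,0,0,1.5,0.5],[-0.322,-0.142,-0.17,0,0,1.6,0.5],[-0.356,-0.157,-0.17,0,0,1.8,0.5],[-0.39,-0.172,-0.17,0,0,1.9,0.5],[-0.424,-0.187,-0.17,0,0,2.1,0.5],[-0.45,-0.197,-0.17,0,0,2.2,0.5],[-0.47,-0.205,-0.17,0,0,2.3,0.5],[-0.48,-0.21,-0.17,0,0,2.4,0.5]]])

```text
t: 13.92
eef_pos: [0.4814, -0.2774, 0.2223]
tool_rot: [0.001, 0.645, 0.764, -0.0]
contact_force: [0.2, 0.9, -2.5]
gripper_width: 0.755
grasp_force: 45.2
```

```bash
python3 - <<'E'
from h import *
o=bot.get_obs();print(o['eef_pos'],o['gripper_width'],o['contact_force'],rel([.4775,-.452,.22],96))
E
```

```text
[ 0.48142742 -0.27738131  0.22234441] 0.7552369896447777 [ 0.20094733  0.85995564 -2.46207562] (array([-0.1715, -0.0331,  0.0026]), array([0.02, 0.02, 0.73]))
```

>>> servo_tool(motion=[[[-0.02,-0.004,0,0,0,0.1,0.5],[-0.05,-0.01,0,0,0,0.2,0.5],[-0.085,-0.017,0,0,0,0.4,0.5],[-0.12,-0.024,0,0,0,0.5,0.5],[-0.15,-0.029,0,0,0,0.6,0.5],[-0.165,-0.032,0,0,0,0.7,0.5],[-0.171,-0.033,0.01,0,0,0.7,0.5],[-0.171,-0.033,0.03,0,0,0.7,0.5],[-0.171,-0.033,0.06,0,0,0.7,0.5],[-0.171,-0.033,0.09,0,0,0.7,0.5],[-0.171,-0.033,0.12,0,0,0.7,0.5],[-0.171,-0.033,0.14,0,0,0.7,0.5],[-0.171,-0.033,0.153,0,0,0.7,0.5],[-0.171,-0.033,0.16,0,0,0.7,0.5],[-0.171,-0.033,0.162,0,0,0.7,0.5],[-0.171,-0.033,0.162,0,0,0.7,0.5]]])

```text
t: 15.25
eef_pos: [0.4795, -0.4474, 0.0597]
tool_rot: [-0.0, 0.666, 0.746, 0.0]
contact_force: [-0.9, -0.3, -1.5]
gripper_width: 0.755
grasp_force: 45.2
```

```bash
python3 - <<'E'
from h import *
o=bot.get_obs();print(o['eef_pos'],o['gripper_width'],o['contact_force'],heading())
E
```

```text
[ 0.47947863 -0.44737673  0.05970159] 0.7549956002646205 [-0.89598374 -0.25600013 -1.47847075] 96.43303599374542
```

>>> servo_tool(motion=[[[0,0,-0.006,0,0,0,0.5],[-0.004,0,-0.006,0,0,0,0.5],[-0.007,0,-0.006,0,0,0,0.5],[-0.007,0,-0.003,0,0,0,0.5],[-0.007,0,0,0,0,0,0.5],[-0.007,0,0.001,0,0,0,0.5],[-0.007,0,0.001,0,0,0,0.5]]])

```text
t: 15.83
eef_pos: [0.4799, -0.456, 0.0591]
tool_rot: [0.001, 0.667, 0.745, -0.0]
contact_force: [-1.3, 0.2, 5.5]
gripper_width: 0.76
grasp_force: 45.4
```

```bash
python3 - <<'E'
from h import *
o=bot.get_obs();print(o['eef_pos'],o['gripper_width'],o['contact_force'],heading())
E
```

```text
[ 0.47994251 -0.45595935  0.05905706] 0.759687123537967 [-1.2653771   0.18787245  5.52376019] 96.35568868029425
```

>>> servo_tool(motion=[[[-0.007,0,0,0,0,0,1],[-0.007,0,0,0,0,0,1],[-0.007,0,0,0,0,0,1],[-0.007,0,0,0,0,0,1],[-0.007,0,-0.02,0,0,0,1],[-0.007,0,-0.06,0,0,0,1],[-0.007,0,-0.1,0,0,0,1],[-0.007,0,-0.13,0,0,0,1],[-0.007,0,-0.13,0,0,0,1]]])

```text
t: 16.58
eef_pos: [0.4826, -0.4652, 0.1952]
tool_rot: [0.005, 0.667, 0.745, 0.0]
contact_force: [0.5, -1.2, 0.7]
gripper_width: 0.999
grasp_force: 0.0
```

```bash
python3 - <<'E'
from h import *
c=snap('wrist','p2')
print(bot.get_obs()['eef_pos'],rel([.4675,.3285,.15],112))
E
```

```text
[ 0.4819313  -0.46369338  0.19203965] (array([0.7891, 0.0737, 0.0388]), array([ 0.05,  0.06, -3.12]))
```

View pics/p2.png

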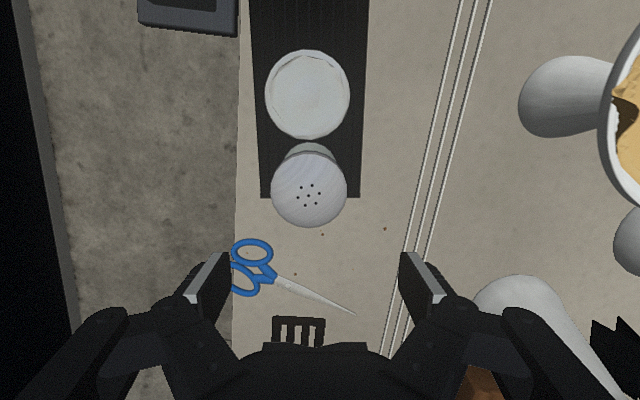

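```bash
python3 - <<'E'
from h import *
c=load('p2');h=onz(c,(307,94),.108);s=onz(c,(308.5,196),.112)
d=np.array([-.1045,.9945])
for P in (h,s): print(P.round(4),np.dot(P[:2]-[.470,-.3805],d).round(4))
print(rel([.4675,.3285,.15],112))
E
```

```text
[ 0.4689 -0.379   0.108 ] 0.0016
[ 0.4782 -0.4566  0.112 ] -0.0766
(array([0.7891, 0.0737, 0.0388]), array([ 0.05,  0.06, -3.12]))
```

Shaker is upright on the mat (edge at 108 of 110 mm), honey at centre. Now the jam.

>>> servo_tool(motion=[[[0.789,0.074,0.02,0,0,-3.1,1],[0.789,0.074,0.02,0,0,-3.1,1],[0.789,0.074,0.02,0,0,-3.1,1],[0.789,0.074,0.02,0,0,-3.1,1],[0.789,0.074,0.02,0,0,-3.1,1],[0.789,0.074,0.02,0,0,-3.1,1],[0.789,0.074,0.02,0,0,-3.1,1],[0.789,0.074,0.02,0,0,-3.1,1],[0.789,0.074,0.02,0,0,-3.1,1],[0.789,0.074,0.02,0,0,-3.1,1],[0.789,0.074,0.02,0,0,-3.1,1],[0.789,0.074,0.02,0,0,-3.1,1],[0.789,0.074,0.02,0,0,-3.1,1],[0.789,0.074,0.02,0,0,-3.1,1],[0.789,0.074,0.02,0,0,-3.1,1],[0.789,0.074,0.02,0,0,-3.1,1],[0.789,0.074,0.02,0,0,-3.1,1],[0.789,0.074,0.02,0,0,-3.1,1],[0.789,0.074,0.02,0,0,-3.1,1],[0.789,0.074,0.02,0,0,-3.1,1]]])

```text
t: 18.3
eef_pos: [0.4632, 0.3404, 0.1666]
tool_rot: [-0.001, 0.555, 0.832, 0.001]
contact_force: [-0.9, 1.0, 0.5]
gripper_width: 1.002
grasp_force: 0.0
```

>>> servo_tool(motion=[[[0,0,0,0,0,0,1],[0,0,0,0,0,0,1],[0,0,0,0,0,0,1],[0,0,0,0,0,0,1]]])

```text
t: 18.63
eef_pos: [0.4665, 0.3285, 0.1681]
tool_rot: [-0.0, 0.561, 0.828, -0.0]
contact_force: [-0.0, 0.9, 0.2]
gripper_width: 1.003
grasp_force: 0.0
```

```bash
python3 - <<'E'
from h import *
print(bot.get_obs()['eef_pos'],rel([.4675,.3285,.042],112))
E
```

```text
[0.46651229 0.32850306 0.1681141 ] (array([-0.0003,  0.001 ,  0.1261]), array([-0.01,  0.  , -0.05]))
```

>>> servo_tool(motion=[[[0,0.001,0.02,0,0,0,1],[0,0.001,0.05,0,0,0,1],[0,0.001,0.08,0,0,0,1],[0,0.001,0.105,0,0,0,1],[0,0.001,0.12,0,0,0,1],[0,0.001,0.126,0,0,0,1],[0,0.001,0.126,0,0,0,1],[0,0.001,0.126,0,0,0,1],[0,0.001,0.126,0,0,0,0.5],[0,0.001,0.126,0,0,0,0.5],[0,0.001,0.126,0,0,0,0.5],[0,0.001,0.126,0,0,0,0.5],[0,0.001,0.126,0,0,0,0.5],[0,0.001,0.126,0,0,0,0.5],[0,0.001,0.126,0,0,0,0.5]]], grip_force=45)

```text
t: 19.88
eef_pos: [0.4678, 0.3312, 0.0439]
tool_rot: [-0.0, 0.56, 0.829, 0.001]
contact_force: [-2.9, -1.6, 7.1]
gripper_width: 0.747
grasp_force: 47.7
```

```bash
python3 - <<'E'
from h import *
o=bot.get_obs();print(o['eef_pos'],o['gripper_width'],o['contact_force'],rel([.4625,-.309,.22],96))
E
```

```text
[0.46779255 0.33120467 0.04389356] 0.7466727316179166 [-2.91411418 -1.57913422  7.09827579] (array([-0.5919, -0.2433, -0.1772]), array([ 0.02, -0.02,  3.18]))
```

>>> servo_tool(motion=[[[0,0,-0.02,0,0,0,0.5],[0,0,-0.055,0,0,0,0.5],[0,0,-0.09,0,0,0,0.5],[0,0,-0.125,0,0,0,0.5],[-0.02,-0.008,-0.155,0,0,0.1,0.5],[-0.05,-0.02,-0.177,0,0,0.3,0.5],[-0.084,-0.035,-0.177,0,0,0.5,0.5],[-0.118,-0.049,-0.177,0,0,0.7,0.5],[-0.152,-0.063,-0.177,0,0,0.8,0.5],[-0.186,-0.077,-0.177,0,0,1.0,0.5],[-0.22,-0.091,-0.177,0,0,1.2,0.5],[-0.254,-0.105,-0.177,0,0,1.4,0.5],[-0.288,-0.119,-0.177,0,0,1.6,0.5],[-0.322,-0.133,-0.177,0,0,1.8,0.5],[-0.356,-0.147,-0.177,0,0,2.0,0.5],[-0.39,-0.161,-0.177,0,0,2.2,0.5],[-0.424,-0.175,-0.177,0,0,2.4,0.5],[-0.458,-0.188,-0.177,0,0,2.6,0.5],[-0.49,-0.202,-0.177,0,0,2.7,0.5],[-0.52,-0.214,-0.177,0,0,2.8,0.5]]])

```text
t: 21.55
eef_pos: [0.4618, -0.2335, 0.2197]
tool_rot: [0.0, 0.657, 0.754, 0.001]
contact_force: [0.4, 0.2, -3.0]
gripper_width: 0.746
grasp_force: 51.1
```

>>> servo_tool(motion=[[[-0.02,-0.006,0,0,0,0.1,0.5],[-0.035,-0.01,0,0,0,0.2,0.5],[-0.04,-0.012,0,0,0,0.3,0.5],[-0.04,-0.012,0,0,0,0.3,0.5],[-0.04,-0.012,0,0,0,0.3,0.5],[-0.04,-0.012,0,0,0,0.3,0.5]]])

```text
t: 22.05
eef_pos: [0.4566, -0.2711, 0.2192]
tool_rot: [-0.0, 0.666, 0.746, 0.0]
contact_force: [0.7, 0.0, -3.8]
gripper_width: 0.746
grasp_force: 51.1
```

```bash
python3 - <<'E'
from h import *
o=bot.get_obs();print(o['eef_pos'],o['gripper_width'],o['contact_force'],rel([.462,-.306,.05],96))
E
```

```text
[ 0.45657772 -0.2711104   0.2191694 ] 0.7457948066934967 [ 0.71363245  0.02557326 -3.8460335 ] (array([-0.0355,  0.0014,  0.1691]), array([ 0.  , -0.01,  0.1 ]))
```

>>> servo_tool(motion=[[[-0.02,0.001,0,0,0,0.1,0.5],[-0.034,0.001,0.01,0,0,0.1,0.5],[-0.034,0.001,0.04,0,0,0.1,0.5],[-0.034,0.001,0.07,0,0,0.1,0.5],[-0.034,0.001,0.1,0,0,0.1,0.5],[-0.034,0.001,0.13,0,0,0.1,0.5],[-0.034,0.001,0.15,0,0,0.1,0.5],[-0.034,0.001,0.162,0,0,0.1,0.5],[-0.034,0.001,0.167,0,0,0.1,0.5],[-0.034,0.001,0.17,0,0,0.1,0.5],[-0.034,0.001,0.171,0,0,0.1,0.5],[-0.034,0.001,0.171,0,0,0.1,0.5],[-0.034,0.001,0.171,0,0,0.1,0.5]]])

```text
t: 23.13
eef_pos: [0.4614, -0.3066, 0.0501]
tool_rot: [0.0, 0.67, 0.743, 0.001]
contact_force: [-4.6, 2.3, 7.1]
gripper_width: 0.75
grasp_force: 51.2
```

```bash
python3 - <<'E'
from h import *
o=bot.get_obs();print(o['eef_pos'],o['gripper_width'],o['contact_force'],heading())
E
```

```text
[ 0.4613657  -0.30659168  0.0501061 ] 0.7504169730942758 [-4.56616098  2.30287419  7.12227463] 95.90473030110633
```

>>> servo_tool(motion=[[[0,0,-0.001,0,0,0,1],[0,0,-0.001,0,0,0,1],[0,0,-0.001,0,0,0,1],[0,0,-0.001,0,0,0,1],[0,0,-0.02,0,0,0,1],[0,0,-0.06,0,0,0,1],[0,0,-0.1,0,0,0,1],[0,0,-0.13,0,0,0,1],[0,0,-0.13,0,0,0,1],[0,0,-0.13,0,0,0,1]]])

```text
t: 23.97
eef_pos: [0.4623, -0.307, 0.1801]
tool_rot: [0.002, 0.67, 0.743, 0.001]
contact_force: [0.3, -0.2, 0.4]
gripper_width: 0.997
grasp_force: 0.0
```

```bash
python3 - <<'E'
from h import *
c=snap('wrist','p3')
print(bot.get_obs()['eef_pos'],rel([.5633,.2736,.16],112.5))
E
```

```text
[ 0.4613948  -0.30625207  0.17858146] (array([0.5662, 0.1612, 0.0187]), array([ 0.01,  0.  , -3.31]))
```

View pics/p3.png

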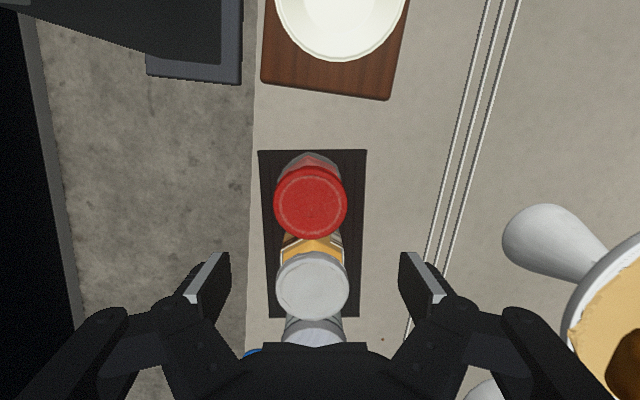

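All three stand upright on the mat (jam lid (310,203), honey (312,287), shaker behind). On to the drawer handle.

>>> servo_tool(motion=[[[0.566,0.161,0,0,0,-3.3,1],[0.566,0.161,0,0,0,-3.3,1],[0.566,0.161,0,0,0,-3.3,1],[0.566,0.161,0,0,0,-3.3,1],[0.566,0.161,0,0,0,-3.3,0.5],[0.566,0.161,0,0,0,-3.3,0.47],[0.566,0.161,0,0,0,-3.3,0.47],[0.566,0.161,0,0,0,-3.3,0.47],[0.566,0.161,0,0,0,-3.3,0.47],[0.566,0.161,0,0,0,-3.3,0.47],[0.566,0.161,0,0,0,-3.3,0.47],[0.566,0.161,0,0,0,-3.3,0.47],[0.566,0.161,0,0,0,-3.3,0.47],[0.566,0.161,0,0,0,-3.3,0.47],[0.566,0.161,0,0,0,-3.3,0.47],[0.566,0.161,0,0,0,-3.3,0.47],[0.566,0.161,0,0,0,-3.3,0.47],[0.566,0.161,0,0,0,-3.3,0.47],[0.566,0.161,0,0,0,-3.3,0.47],[0.566,0.161,0,0,0,-3.3,0.47]]])

```text
t: 25.68
eef_pos: [0.563, 0.2713, 0.1782]
tool_rot: [-0.0, 0.557, 0.83, -0.0]
contact_force: [-0.1, 0.1, 0.7]
gripper_width: 0.469
grasp_force: 0.0
```

```bash
python3 - <<'E'
from h import *
o=bot.get_obs();print(o['eef_pos'],o['gripper_width'],rel([.5633,.2736,.023],112.5))
c=load('p3');print(onz(c,(310,203),.092),onz(c,(312,287),.108))
E
```

```text
[0.56303532 0.27134395 0.17823281] 0.46908100716166035 (array([0.002 , 0.0012, 0.1552]), array([-0.01,  0.  , -0.05]))
[ 0.45955884 -0.30546801  0.092     ] [ 0.46837265 -0.37566122  0.108     ]
```

>>> servo_tool(motion=[[[0.002,0.001,0.03,0,0,0,0.47],[0.002,0.001,0.06,0,0,0,0.47],[0.002,0.001,0.09,0,0,0,0.47],[0.002,0.001,0.12,0,0,0,0.47],[0.002,0.001,0.14,0,0,0,0.47],[0.002,0.001,0.152,0,0,0,0.47],[0.002,0.001,0.152,0,0,0,0.47],[0.002,0.001,0.152,0,0,0,0.47]]])

```text
t: 26.35
eef_pos: [0.5628, 0.2742, 0.0263]
tool_rot: [-0.0, 0.557, 0.831, -0.001]
contact_force: [-2.9, -1.6, -0.4]
gripper_width: 0.473
grasp_force: 0.0
```

>>> servo_tool(motion=[[[0,0,0,0,0,0,0.2],[0,0,0,0,0,0,0],[0,0,0,0,0,0,0],[0,0,0,0,0,0,0],[0,0,0,0,0,0,0],[0,0,0,0,0,0,0]]], grip_force=30)

```text
t: 26.85
eef_pos: [0.5611, 0.2742, 0.0266]
tool_rot: [-0.002, 0.556, 0.831, -0.002]
contact_force: [-8.1, -2.5, 7.5]
gripper_width: 0.098
grasp_force: 29.4
```

>>> servo_tool(motion=[[[0,-0.005,0,0,0,0,0],[0,-0.015,0,0,0,0,0],[0,-0.03,0,0,0,0,0],[0,-0.045,0,0,0,0,0],[0,-0.06,0,0,0,0,0],[0,-0.075,0,0,0,0,0],[0,-0.075,0,0,0,0,0]]])

```text
t: 27.43
eef_pos: [0.491, 0.2455, 0.0267]
tool_rot: [-0.001, 0.557, 0.831, -0.001]
contact_force: [-1.8, -1.3, -0.1]
gripper_width: 0.103
grasp_force: 30.0
```

```bash
python3 - <<'E'
from h import *
o=bot.get_obs();print(o['eef_pos'],o['contact_force'],heading(),rot().inv().apply(o['contact_force']))
E
```

```text
[0.4910419  0.2455382  0.02666816] [-1.83237066 -1.25103957 -0.14842567] 112.37136104154402 [-0.45959742 -2.17031303  0.15239412]
```

Smooth: the drawer follows with about 2 N.

>>> servo_tool(motion=[[[0,-0.01,0,0,0,0,0],[0,-0.025,0,0,0,0,0],[0,-0.04,0,0,0,0,0],[0,-0.052,0,0,0,0,0],[0,-0.062,0,0,0,0,0],[0,-0.067,0,0,0,0,0],[0,-0.067,0,0,0,0,0],[0,-0.067,0,0,0,0,0]]])

```text
t: 28.1
eef_pos: [0.4315, 0.2211, 0.0266]
tool_rot: [-0.0, 0.556, 0.831, -0.0]
contact_force: [-0.9, -0.9, 6.3]
gripper_width: 0.1
grasp_force: 31.1
```

```bash
python3 - <<'E'
from h import *
o=bot.get_obs();print(o['eef_pos'],rot().inv().apply(o['contact_force']),np.hypot(*(o['eef_pos'][:2]-[.5633,.2736])))
E
```

```text
[0.43150015 0.22113887 0.02657116] [-0.43381541 -1.18273363 -6.3238626 ] 0.14185687053207663
```

>>> servo_tool(motion=[[[0,0,0,0,0,0,0.3],[0,0,0,0,0,0,0.45],[0,0,0,0,0,0,0.45],[0,0,0,0,0,0,0.45],[0,0,-0.02,0,0,0,0.45],[0,0,-0.05,0,0,0,0.45],[0,0,-0.09,0,0,0,0.6],[0,0,-0.13,0,0,0,0.9],[0,0,-0.17,0,0,0,1],[-0.02,0.08,-0.2,0,0,0,1],[-0.02,0.08,-0.2,0,0,0,1],[-0.02,0.08,-0.2,0,0,0,1],[-0.02,0.08,-0.2,0,0,0,1],[-0.02,0.08,-0.2,0,0,0,1],[-0.02,0.08,-0.2,0,0,0,1]]])

```text
t: 29.35
eef_pos: [0.5119, 0.2325, 0.2251]
tool_rot: [-0.001, 0.556, 0.831, -0.001]
contact_force: [-0.8, 0.4, -0.6]
gripper_width: 0.998
grasp_force: 0.0
```

```bash
python3 - <<'E'
from h import *
snap('wrist','c1');print(bot.get_obs()['eef_pos'])
E
```

```text
[0.51185704 0.23258569 0.22515968]
```

>>> servo_tool(motion=[[[0,-0.08,0,0,0,0,1],[0,-0.08,0,0,0,0,1],[0,-0.08,0,0,0,0,1],[0,-0.08,0,0,0,0,1],[0,-0.08,0,0,0,0,1],[0,-0.08,0,0,0,0,1]]])

```text
t: 29.9
eef_pos: [0.44, 0.2033, 0.2265]
tool_rot: [0.0, 0.556, 0.831, 0.0]
contact_force: [0.9, -1.2, 1.0]
gripper_width: 0.997
grasp_force: 0.0
```

```bash
python3 - <<'E'
from h import *
c=snap('wrist','c2');print(bot.get_obs()['eef_pos']);a=load('c1')
P=(.5337,.2607,.066);k=[]
for x in (a,c):
    u,v=proj(x,P).astype(int);print(u,v);u0,v0=u-80,max(v-100,0)
    print('off',u0,v0);k.append(cv2.resize(x['img'][v0:v0+200,u0:u0+160,::-1],(400,500),interpolation=cv2.INTER_CUBIC))
cv2.imwrite('pics/cc.png',np.hstack(k))
E
```

```text
[0.44022031 0.20318246 0.22647938]
343 167
off 263 67
415 167
off 335 67
```

View pics/cc.png

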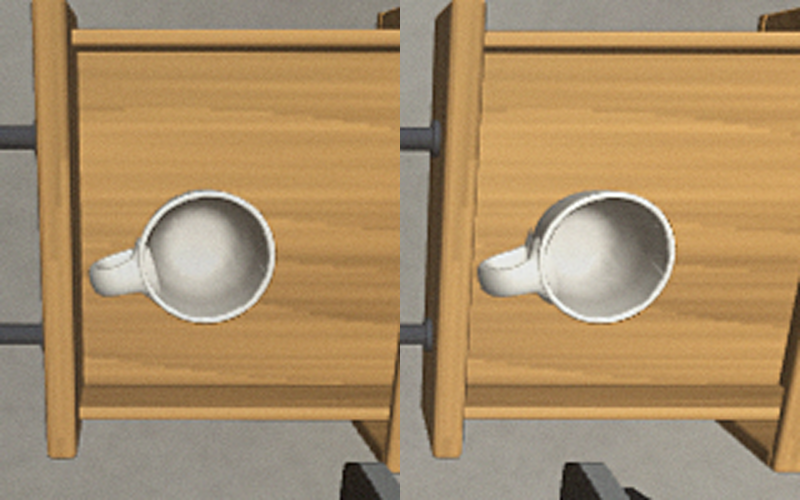

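```bash
python3 - <<'E'
from h import *
a,b=load('c1'),load('c2')
P,e=tri(a,(346,169.8),b,(418,169.8));H,f=tri(a,(298.6,176.5),b,(366.2,177.6))
print(P,e,H,f,onz(a,(346,169.8),.066),onz(b,(418,169.8),.066))
A=(onz(a,(346,169.8),.066)+onz(b,(418,169.8),.066))/2
d=A-H;print(np.linalg.norm(d[:2]),np.degrees(np.arctan2(d[1],d[0])))
E
```

```text
[0.53767646 0.25956928 0.06517443] 9.237166562962976e-05 [0.49467509 0.22877327 0.04714704] 0.001195053344749403 [0.53754672 0.2596496  0.066     ] [0.53730981 0.25965389 0.066     ]
0.052738167934191255 35.838694045454076
```

```bash
python3 - <<'E'
from h import *
print(rel([.5374,.2597,.15],35),bot.get_obs()['q'].round(2))
E
```

```text
(array([0.0152, 0.1113, 0.0766]), array([ 1.000e-02, -0.000e+00,  1.548e+01])) [-1.29  0.21  0.85  2.04 -0.19  0.97  0.05]
```

>>> servo_tool(motion=[[[0.015,0.111,0,0,0,3,1],[0.015,0.111,0,0,0,6,1],[0.015,0.111,0,0,0,9,1],[0.015,0.111,0,0,0,12,1],[0.015,0.111,0,0,0,14,1],[0.015,0.111,0.03,0,0,15.5,1],[0.015,0.111,0.06,0,0,15.5,1],[0.015,0.111,0.077,0,0,15.5,1],[0.015,0.111,0.077,0,0,15.5,1],[0.015,0.111,0.077,0,0,15.5,1],[0.015,0.111,0.077,0,0,15.5,1],[0.015,0.111,0.077,0,0,15.5,1]]])

```text
t: 30.95
eef_pos: [0.537, 0.2591, 0.1484]
tool_rot: [0.001, 0.954, 0.298, -0.0]
contact_force: [0.4, 0.1, 0.5]
gripper_width: 1.003
grasp_force: 0.0
```

```bash
python3 - <<'E'
from h import *
print(bot.get_obs()['eef_pos'],heading(),rel([.5374,.2597,.034],35),bot.get_obs()['q'].round(2))
E
```

```text
[0.53700746 0.25907258 0.14836816] 34.7339135141603 (array([ 0.0008, -0.0005,  0.1144]), array([ 0.02,  0.01, -0.05])) [-1.27  0.67  1.04  1.87 -0.69  1.01 -0.89]
```

>>> servo_tool(motion=[[[0.001,0,0.02,0,0,0,1],[0.001,0,0.05,0,0,0,1],[0.001,0,0.075,0,0,0,1],[0.001,0,0.095,0,0,0,1],[0.001,0,0.108,0,0,0,1],[0.001,0,0.114,0,0,0,1],[0.001,0,0.114,0,0,0,1],[0.001,0,0.114,0,0,0,1],[0.001,0,0.114,0,0,0,0.7],[0.001,0,0.114,0,0,0,0.5],[0.001,0,0.114,0,0,0,0.4],[0.001,0,0.114,0,0,0,0.4],[0.001,0,0.114,0,0,0,0.4],[0.001,0,0.114,0,0,0,0.4]]], grip_force=30)

```text
t: 32.12
eef_pos: [0.5382, 0.2598, 0.0366]
tool_rot: [-0.0, 0.954, 0.3, 0.001]
contact_force: [-0.7, -0.6, 6.6]
gripper_width: 0.645
grasp_force: 31.0
```

```bash
python3 - <<'E'
from h import *
o=bot.get_obs();print(o['eef_pos'],o['gripper_width'],o['contact_force'],heading(),rel([.467,-.1262,.16],35))
E
```

```text
[0.53817609 0.25975044 0.03656173] 0.6445751929120385 [-0.65878268 -0.61494216  6.5803025 ] 34.89808184909757 (array([-0.2789,  0.2758, -0.1241]), array([ 0.  , -0.03, -0.02]))
```

>>> servo_tool(motion=[[[0,0,-0.01,0,0,0,0.4],[0,0,-0.03,0,0,0,0.4],[0,0,-0.06,0,0,0,0.4],[0,0,-0.09,0,0,0,0.4],[0,0,-0.12,0,0,0,0.4],[-0.01,0.01,-0.135,0,0,0,0.4],[-0.03,0.03,-0.14,0,0,0,0.4],[-0.053,0.053,-0.14,0,0,0,0.4],[-0.078,0.077,-0.14,0,0,0,0.4],[-0.103,0.102,-0.14,0,0,0,0.4],[-0.128,0.127,-0.14,0,0,0,0.4],[-0.153,0.152,-0.14,0,0,0,0.4],[-0.178,0.176,-0.14,0,0,0,0.4],[-0.203,0.2,-0.14,0,0,0,0.4],[-0.228,0.225,-0.14,0,0,0,0.4],[-0.25,0.247,-0.14,0,0,0,0.4],[-0.268,0.265,-0.14,0,0,0,0.4],[-0.279,0.276,-0.14,0,0,0,0.4],[-0.279,0.276,-0.14,0,0,0,0.4],[-0.279,0.276,-0.14,0,0,0,0.4]]])

```text
t: 33.78
eef_pos: [0.4659, -0.1272, 0.1757]
tool_rot: [-0.0, 0.954, 0.299, 0.0]
contact_force: [-0.3, 0.3, 0.1]
gripper_width: 0.642
grasp_force: 32.1
```

>>> servo_tool(motion=[[[0,0,0,0,0,0,0.4],[0,0,0,0,0,0,0.4],[0,0,0,0,0,0,0.4]]])

```text
t: 34.03
eef_pos: [0.4666, -0.1253, 0.1752]
tool_rot: [-0.0, 0.954, 0.301, -0.0]
contact_force: [0.2, 0.6, -0.2]
gripper_width: 0.645
grasp_force: 32.1
```

```bash
python3 - <<'E'
from h import *
o=bot.get_obs();print(o['eef_pos'],o['gripper_width'],o['contact_force'],heading(),rel([.4672,-.1262,.0406],35))
snap('wrist','s1')
E
```

```text
[ 0.4665626  -0.12530513  0.17519307] 0.645249049251376 [ 0.1693955   0.55452632 -0.22499599] 35.021747842012566 (array([0.    , 0.0012, 0.1346]), array([-0.,  0.,  0.]))
```

View pics/s1.png

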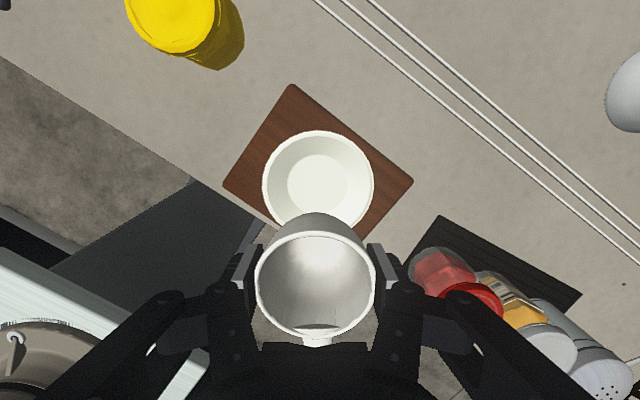

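```bash
python3 - <<'E'
from h import *
c=load('s1');print(onz(c,(318.5,182),.027),onz(c,(318,184),.016),proj(c,(.467,-.1262,.027)))
E
```

```text
[ 0.47316385 -0.12557439  0.027     ] [ 0.46887798 -0.12812282  0.016     ] [315.56779449 187.05622223]
```

>>> servo_tool(motion=[[[0.001,0.002,0.02,0,0,0,0.4],[0.001,0.002,0.05,0,0,0,0.4],[0.001,0.002,0.08,0,0,0,0.4],[0.001,0.002,0.105,0,0,0,0.4],[0.001,0.002,0.12,0,0,0,0.4],[0.001,0.002,0.128,0,0,0,0.4],[0.001,0.002,0.132,0,0,0,0.4],[0.001,0.002,0.134,0,0,0,0.4],[0.001,0.002,0.134,0,0,0,0.4]]])

```text
t: 34.83
eef_pos: [0.4688, -0.1276, 0.0417]
tool_rot: [0.0, 0.954, 0.3, 0.0]
contact_force: [1.1, 0.4, -0.6]
gripper_width: 0.644
grasp_force: 32.1
```

```bash
python3 - <<'E'
from h import *
o=bot.get_obs();print(o['eef_pos'],o['gripper_width'],o['contact_force'],heading())
E
```

```text
[ 0.46876407 -0.12761617  0.0416987 ] 0.6436796627178001 [ 1.13557159  0.44681138 -0.6294087 ] 34.9154868428023
```

>>> servo_tool(motion=[[[0,0,0.001,0,0,0,0.4],[0,0,0.002,0,0,0,0.4],[0,0,0.002,0,0,0,0.4]]])

```text
t: 35.08
eef_pos: [0.4694, -0.1276, 0.0405]
tool_rot: [-0.0, 0.954, 0.3, 0.001]
contact_force: [-1.0, 0.4, 8.3]
gripper_width: 0.641
grasp_force: 32.7
```

Cup is standing (8 N). Release and lift, then head back to the drawer handle.

>>> servo_tool(motion=[[[0,0,-0.001,0,0,0,0.8],[0,0,-0.001,0,0,0,1],[0,0,-0.001,0,0,0,1],[0,0,-0.001,0,0,0,1],[0,0,-0.02,0,0,0,1],[0,0,-0.06,0,0,0,1],[0,0,-0.1,0,0,0,1],[0,0,-0.14,0,0,0,1],[0,0,-0.14,0,0,0,1],[0,0,-0.14,0,0,0,1]]])

```text
t: 35.92
eef_pos: [0.4697, -0.1275, 0.181]
tool_rot: [0.0, 0.954, 0.3, 0.002]
contact_force: [0.5, 0.1, -0.5]
gripper_width: 1.0
grasp_force: 0.0
```

```bash
python3 - <<'E'
from h import *
o=bot.get_obs();print(o['eef_pos'],o['gripper_width'],o['contact_force'],heading(),rel([.4315,.2211,.16],112.3))
c=snap('wrist','s2');print(proj(c,(.468,-.1265,.07)),proj(c,(.468,-.1265,.027)))
cv2.imwrite('pics/s2c.png',cv2.resize(c['img'][120:320,220:420,::-1],(400,400)))
E
```

```text
[ 0.46969594 -0.12746514  0.18096254] 1.0000414392932104 [ 0.54674015  0.12953669 -0.46706788] 34.952079677600864 (array([ 0.1683, -0.3076,  0.021 ]), array([  0.05,  -0.02, -15.47]))
[312.4491053  198.80394858] [312.63428459 186.8091871 ]
```

View pics/s2c.png

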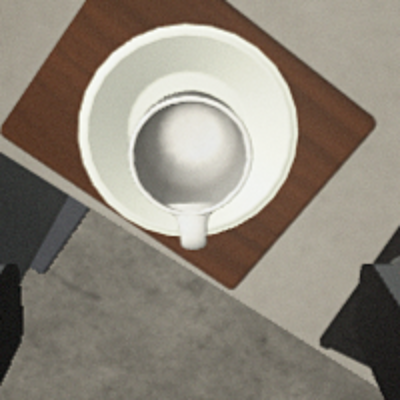

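```bash
python3 - <<'E'
from h import *
c=load('s2');print(onz(c,(313.75,185),.027),onz(c,(315.25,197),.070))
E
```

```text
[ 0.47029797 -0.12633825  0.027     ] [ 0.47088609 -0.12761561  0.07      ]
```

The cup sits upright within 1.5 mm of the saucer's centre. Back to the handle.

>>> servo_tool(motion=[[[0.168,-0.308,0,0,0,-15.5,1],[0.168,-0.308,0,0,0,-15.5,1],[0.168,-0.308,0,0,0,-15.5,1],[0.168,-0.308,0,0,0,-15.5,0.6],[0.168,-0.308,0,0,0,-15.5,0.45],[0.168,-0.308,0,0,0,-15.5,0.45],[0.168,-0.308,0,0,0,-15.5,0.45],[0.168,-0.308,0,0,0,-15.5,0.45],[0.168,-0.308,0,0,0,-15.5,0.45],[0.168,-0.308,0,0,0,-15.5,0.45],[0.168,-0.308,0,0,0,-15.5,0.45],[0.168,-0.308,0,0,0,-15.5,0.45],[0.168,-0.308,0,0,0,-15.5,0.45],[0.168,-0.308,0,0,0,-15.5,0.45],[0.168,-0.308,0,0,0,-15.5,0.45],[0.168,-0.308,0,0,0,-15.5,0.45],[0.168,-0.308,0,0,0,-15.5,0.45]]])

```text
t: 37.38
eef_pos: [0.4298, 0.2209, 0.1792]
tool_rot: [-0.0, 0.557, 0.831, -0.0]
contact_force: [-0.8, -0.8, 0.3]
gripper_width: 0.451
grasp_force: 0.0
```

```bash
python3 - <<'E'
from h import *
o=bot.get_obs();print(o['eef_pos'],o['gripper_width'],rel([.4315,.2211,.0266],112.3))
E
```

```text
[0.42981302 0.2209334  0.17920234] 0.4507467705391438 (array([-0.0005,  0.0016,  0.1526]), array([-0.,  0.,  0.]))
```

>>> servo_tool(motion=[[[0,0.001,0.03,0,0,0,0.45],[0,0.001,0.06,0,0,0,0.45],[0,0.001,0.09,0,0,0,0.45],[0,0.001,0.12,0,0,0,0.45],[0,0.001,0.14,0,0,0,0.45],[0,0.001,0.152,0,0,0,0.45],[0,0.001,0.152,0,0,0,0.45],[0,0.001,0.152,0,0,0,0.45],[0,0.001,0.152,0,0,0,0.2],[0,0.001,0.152,0,0,0,0],[0,0.001,0.152,0,0,0,0],[0,0.001,0.152,0,0,0,0],[0,0.001,0.152,0,0,0,0],[0,0.001,0.152,0,0,0,0]]], grip_force=30)

```text
t: 38.55
eef_pos: [0.4316, 0.2221, 0.0285]
tool_rot: [0.0, 0.556, 0.831, 0.001]
contact_force: [-0.7, 0.2, 7.2]
gripper_width: 0.105
grasp_force: 29.5
```

>>> servo_tool(motion=[[[0,0.005,0,0,0,0,0],[0,0.015,0,0,0,0,0],[0,0.03,0,0,0,0,0],[0,0.045,0,0,0,0,0],[0,0.06,0,0,0,0,0],[0,0.075,0,0,0,0,0],[0,0.09,0,0,0,0,0],[0,0.105,0,0,0,0,0],[0,0.118,0,0,0,0,0],[0,0.127,0,0,0,0,0],[0,0.132,0,0,0,0,0],[0,0.132,0,0,0,0,0]]])

```text
t: 39.55
eef_pos: [0.5549, 0.2726, 0.0286]
tool_rot: [0.001, 0.556, 0.831, 0.002]
contact_force: [1.0, 0.7, 5.8]
gripper_width: 0.103
grasp_force: 29.7
```

```bash
python3 - <<'E'
from h import *
o=bot.get_obs();print(o['eef_pos'],o['gripper_width'],rot().inv().apply(o['contact_force']),rel([.5611,.2742,.0266],112.3))
E
```

```text
[0.55493412 0.27259228 0.02859858] 0.10330099008666228 [ 0.31103253  1.21393164 -5.75918837] (array([-0.0009,  0.0063,  0.002 ]), array([0.04, 0.  , 0.02]))
```

>>> servo_tool(motion=[[[0,0.003,0,0,0,0,0],[0,0.005,0,0,0,0,0],[0,0.007,0,0,0,0,0],[0,0.008,0,0,0,0,0],[0,0.009,0,0,0,0,0],[0,0.009,0,0,0,0,0],[0,0.009,0,0,0,0,0]]])

```text
t: 40.13
eef_pos: [0.5607, 0.2749, 0.0285]
tool_rot: [-0.0, 0.556, 0.831, 0.0]
contact_force: [-3.3, -1.6, 11.2]
gripper_width: 0.099
grasp_force: 30.2
```

```bash
python3 - <<'E'
from h import *
o=bot.get_obs();print(o['eef_pos'],rot().inv().apply(o['contact_force']),rel([.5611,.2742,.0266],112.3)[0])
E
```

```text
[0.56072605 0.27494269 0.0285495 ] [ -0.19232195  -3.6448654  -11.22860455] [-0.0008  0.0001  0.0019]
```

>>> servo_tool(motion=[[[0,0.001,0,0,0,0,0],[0,0.003,0,0,0,0,0],[0,0.003,0,0,0,0,0],[0,0.003,0,0,0,0,0]]])

```text
t: 40.47
eef_pos: [0.5607, 0.275, 0.0285]
tool_rot: [-0.003, 0.557, 0.831, -0.002]
contact_force: [-11.9, -4.9, 19.0]
gripper_width: 0.097
grasp_force: 31.2
```

```bash
python3 - <<'E'
from h import *
o=bot.get_obs();print(o['eef_pos'],rot().inv().apply(o['contact_force']),rel([.5611,.2742,.0266],112.3)[0])
E
```

```text
[0.56073049 0.27500613 0.02846858] [  0.02390612 -13.03977671 -18.96759432] [-0.0009  0.      0.0019]
```

Shut against its stop (13 N, no further motion). Relax, release, lift, go to the jam on the mat.

>>> servo_tool(motion=[[[0,-0.003,0,0,0,0,0],[0,-0.003,0,0,0,0,0.2],[0,-0.003,0,0,0,0,0.42],[0,-0.003,0,0,0,0,0.42],[0,-0.003,0,0,0,0,0.42],[0,-0.003,-0.02,0,0,0,0.42],[0,-0.003,-0.05,0,0,0,0.42],[0,-0.003,-0.09,0,0,0,0.42],[0,-0.003,-0.13,0,0,0,0.6],[0,-0.003,-0.16,0,0,0,1],[0,-0.003,-0.16,0,0,0,1],[0,-0.003,-0.16,0,0,0,1]]])

```text
t: 41.47
eef_pos: [0.5622, 0.2757, 0.1891]
tool_rot: [0.001, 0.556, 0.831, 0.002]
contact_force: [0.9, 1.0, -0.6]
gripper_width: 0.959
grasp_force: 0.0
```

```bash
python3 - <<'E'
from h import *
c=snap('wrist','d1');o=bot.get_obs();print(o['eef_pos'],o['gripper_width'])
# check handle: predicted pixel of shut handle ends
print(proj(c,(.5453,.3147,.042)),proj(c,(.5812,.2321,.042)))
print(rel([.4614,-.3066,.18],96))
E
```

```text
[0.56099054 0.27549103 0.18737551] 0.996728769597604
[312.02417873 145.4629766 ] [313.82442365 229.29993843]
(array([-0.5001, -0.314 ,  0.0069]), array([ 0.  , -0.01,  3.28]))
```

>>> servo_tool(motion=[[[-0.5,-0.314,0,0,0,3.3,1],[-0.5,-0.314,0,0,0,3.3,1],[-0.5,-0.314,0,0,0,3.3,1],[-0.5,-0.314,0,0,0,3.3,1],[-0.5,-0.314,0,0,0,3.3,1],[-0.5,-0.314,0,0,0,3.3,1],[-0.5,-0.314,0,0,0,3.3,1],[-0.5,-0.314,0,0,0,3.3,1],[-0.5,-0.314,0,0,0,3.3,1],[-0.5,-0.314,0,0,0,3.3,1],[-0.5,-0.314,0,0,0,3.3,1],[-0.5,-0.314,0,0,0,3.3,1],[-0.5,-0.314,0,0,0,3.3,1],[-0.5,-0.314,0,0,0,3.3,1],[-0.5,-0.314,0,0,0,3.3,1],[-0.5,-0.314,0,0,0,3.3,1],[-0.5,-0.314,0,0,0,3.3,1],[-0.5,-0.314,0,0,0,3.3,1],[-0.5,-0.314,0,0,0,3.3,1],[-0.5,-0.314,0,0,0,3.3,1]]])

```text
t: 43.18
eef_pos: [0.462, -0.3048, 0.1869]
tool_rot: [-0.0, 0.669, 0.744, 0.0]
contact_force: [0.4, 0.2, -0.0]
gripper_width: 1.005
grasp_force: 0.0
```

```bash
python3 - <<'E'
from h import *
d=load('d1')['img'].max(2)
for r in (165,190,210): x=np.where(d[r,285:345]<95)[0]+285;print(r,x.min() if len(x) else None,x.max() if len(x) else None)
print(bot.get_obs()['eef_pos'],rel([.4614,-.3066,.050],96))
E
```

```text
165 307 316
190 307 316
210 307 316
[ 0.46198867 -0.30483598  0.18688835] (array([-0.0018, -0.0007,  0.1369]), array([-0.  , -0.01,  0.01]))
```

>>> servo_tool(motion=[[[-0.002,-0.001,0.02,0,0,0,1],[-0.002,-0.001,0.05,0,0,0,1],[-0.002,-0.001,0.08,0,0,0,1],[-0.002,-0.001,0.11,0,0,0,1],[-0.002,-0.001,0.127,0,0,0,1],[-0.002,-0.001,0.136,0,0,0,1],[-0.002,-0.001,0.136,0,0,0,1],[-0.002,-0.001,0.136,0,0,0,1],[-0.002,-0.001,0.136,0,0,0,0.5],[-0.002,-0.001,0.136,0,0,0,0.5],[-0.002,-0.001,0.136,0,0,0,0.5],[-0.002,-0.001,0.136,0,0,0,0.5],[-0.002,-0.001,0.136,0,0,0,0.5],[-0.002,-0.001,0.136,0,0,0,0.5],[-0.002,-0.001,0.136,0,0,0,0.5]]], grip_force=45)

```text
t: 44.43
eef_pos: [0.4613, -0.3095, 0.0529]
tool_rot: [0.001, 0.67, 0.742, 0.001]
contact_force: [-1.7, 0.9, 6.1]
gripper_width: 0.747
grasp_force: 48.1
```

```bash
python3 - <<'E'
from h import *
o=bot.get_obs();print(o['eef_pos'],o['gripper_width'],o['contact_force'],rel([.4678,.3300,.22],112))
E
```

```text
[ 0.46129738 -0.30950752  0.05294582] 0.7474515604030423 [-1.69892828  0.90502472  6.10677109] (array([ 0.6353,  0.0724, -0.1676]), array([ 0.03,  0.02, -3.22]))
```

>>> servo_tool(motion=[[[0,0,-0.02,0,0,0,0.5],[0,0,-0.055,0,0,0,0.5],[0,0,-0.09,0,0,0,0.5],[0,0,-0.125,0,0,0,0.5],[0.02,0.002,-0.155,0,0,-0.1,0.5],[0.05,0.006,-0.167,0,0,-0.3,0.5],[0.084,0.01,-0.167,0,0,-0.5,0.5],[0.118,0.014,-0.167,0,0,-0.7,0.5],[0.152,0.017,-0.167,0,0,-0.9,0.5],[0.186,0.021,-0.167,0,0,-1.0,0.5],[0.22,0.025,-0.167,0,0,-1.2,0.5],[0.254,0.029,-0.167,0,0,-1.4,0.5],[0.288,0.033,-0.167,0,0,-1.6,0.5],[0.322,0.037,-0.167,0,0,-1.8,0.5],[0.356,0.041,-0.167,0,0,-1.9,0.5],[0.39,0.045,-0.167,0,0,-2.1,0.5],[0.424,0.049,-0.167,0,0,-2.3,0.5],[0.458,0.053,-0.167,0,0,-2.5,0.5],[0.492,0.057,-0.167,0,0,-2.6,0.5],[0.526,0.061,-0.167,0,0,-2.8,0.5]]])

```text
t: 46.1
eef_pos: [0.4666, 0.2222, 0.2188]
tool_rot: [-0.0, 0.574, 0.819, 0.001]
contact_force: [0.9, -1.7, -3.1]
gripper_width: 0.746
grasp_force: 51.2
```

>>> servo_tool(motion=[[[0.03,0.003,0,0,0,-0.1,0.5],[0.06,0.006,0,0,0,-0.3,0.5],[0.085,0.009,0,0,0,-0.4,0.5],[0.1,0.01,0,0,0,-0.4,0.5],[0.105,0.011,0,0,0,-0.4,0.5],[0.105,0.011,0,0,0,-0.4,0.5],[0.105,0.011,0,0,0,-0.4,0.5],[0.105,0.011,0,0,0,-0.4,0.5]]])

```text
t: 46.77
eef_pos: [0.4426, 0.3209, 0.2185]
tool_rot: [0.0, 0.561, 0.828, -0.0]
contact_force: [0.5, -0.5, -3.1]
gripper_width: 0.749
grasp_force: 51.2
```

```bash
python3 - <<'E'
from h import *
o=bot.get_obs();print(o['eef_pos'],o['gripper_width'],o['contact_force'],rel([.4689,.327,.0455],112))
E
```

```text
[0.44256445 0.32086864 0.2184705 ] 0.7485533012835613 [ 0.47829999 -0.5052678  -3.14246943] (array([-0.004 ,  0.0267,  0.173 ]), array([-0.  ,  0.01, -0.06]))
```

>>> servo_tool(motion=[[[-0.002,0.013,0,0,0,0,0.5],[-0.004,0.027,0.01,0,0,0,0.5],[-0.004,0.027,0.04,0,0,0,0.5],[-0.004,0.027,0.07,0,0,0,0.5],[-0.004,0.027,0.1,0,0,0,0.5],[-0.004,0.027,0.13,0,0,0,0.5],[-0.004,0.027,0.15,0,0,0,0.5],[-0.004,0.027,0.162,0,0,0,0.5],[-0.004,0.027,0.168,0,0,0,0.5],[-0.004,0.027,0.171,0,0,0,0.5],[-0.004,0.027,0.171,0,0,0,0.5],[-0.004,0.027,0.171,0,0,0,0.5]]])

```text
t: 47.77
eef_pos: [0.4693, 0.3299, 0.0485]
tool_rot: [0.0, 0.56, 0.828, 0.001]
contact_force: [-0.9, 0.7, -2.3]
gripper_width: 0.749
grasp_force: 51.3
```

```bash
python3 - <<'E'
from h import *
o=bot.get_obs();print(o['eef_pos'],o['gripper_width'],o['contact_force'],rel([.4689,.327,.0455],112))
E
```

```text
[0.46930802 0.32985121 0.04853032] 0.7486876192083647 [-0.91951069  0.67523914 -2.2676179 ] (array([-0.0025, -0.0014,  0.003 ]), array([ 0.02, -0.01, -0.03]))
```

>>> servo_tool(motion=[[[-0.002,-0.001,0,0,0,0,0.5],[-0.002,-0.001,0.001,0,0,0,0.5],[-0.002,-0.001,0.002,0,0,0,0.5],[-0.002,-0.001,0.002,0,0,0,0.5],[-0.002,-0.001,0.002,0,0,0,1],[-0.002,-0.001,0.002,0,0,0,1],[-0.002,-0.001,0.002,0,0,0,1],[-0.002,-0.001,0.002,0,0,0,1],[-0.002,-0.001,-0.02,0,0,0,1],[-0.002,-0.001,-0.06,0,0,0,1],[-0.002,-0.001,-0.1,0,0,0,1],[-0.002,-0.001,-0.14,0,0,0,1],[-0.002,-0.001,-0.14,0,0,0,1],[-0.002,-0.001,-0.14,0,0,0,1]]])

```text
t: 48.93
eef_pos: [0.4695, 0.3283, 0.1898]
tool_rot: [0.0, 0.56, 0.829, 0.003]
contact_force: [0.0, -0.2, -0.3]
gripper_width: 0.999
grasp_force: 0.0
```

```bash
cat > lid.py <<'E'
from h import *
def ring(c,guess,z,col):
    """centroid of lid-coloured blob nearest the guess; red lid only"""
    i=c['img'].astype(int);m=((i[...,0]>110)&(i[...,1]<75)&(i[...,2]<75)).astype(np.uint8)
    u,v=proj(c,guess).astype(int);mm=np.zeros_like(m);mm[max(v-60,0):v+60,u-60:u+60]=m[max(v-60,0):v+60,u-60:u+60]
    k=max(cv2.findContours(mm,cv2.RETR_EXTERNAL,cv2.CHAIN_APPROX_NONE)[0],key=cv2.contourArea)
    e=cv2.fitEllipse(cv2.convexHull(k));return np.round(e[0],1),np.round(e[1],1),onz(c,e[0],z).round(4)
E
python3 - <<'E'
from lid import *
c=snap('wrist','r1');o=bot.get_obs();print(o['eef_pos'],heading())
for n in ('w1','w3','r1'): print(n,*ring(load(n),(.4675,.3285,.082),.082,0))
print(rel([.4705,-.3792,.19],96))
E
```

```text
[0.46825953 0.32769858 0.18796393] 111.91307107917176
w1 [295.2  94.7] [58.6 62.3] [0.4667 0.3296 0.082 ]
w3 [375.1 122.1] [56.3 59.8] [0.4668 0.3295 0.082 ]
r1 [309.5 194.3] [69.1 74.8] [0.4654 0.3307 0.082 ]
(array([-0.6567, -0.2617, -0.0031]), array([ 0.01, -0.02,  3.18]))
```

Jam is back within 2 mm. Now honey.

>>> servo_tool(motion=[[[-0.657,-0.262,0,0,0,3.2,1],[-0.657,-0.262,0,0,0,3.2,1],[-0.657,-0.262,0,0,0,3.2,1],[-0.657,-0.262,0,0,0,3.2,1],[-0.657,-0.262,0,0,0,3.2,1],[-0.657,-0.262,0,0,0,3.2,1],[-0.657,-0.262,0,0,0,3.2,1],[-0.657,-0.262,0,0,0,3.2,1],[-0.657,-0.262,0,0,0,3.2,1],[-0.657,-0.262,0,0,0,3.2,1],[-0.657,-0.262,0,0,0,3.2,1],[-0.657,-0.262,0,0,0,3.2,1],[-0.657,-0.262,0,0,0,3.2,1],[-0.657,-0.262,0,0,0,3.2,1],[-0.657,-0.262,0,0,0,3.2,1],[-0.657,-0.262,0,0,0,3.2,1],[-0.657,-0.262,0,0,0,3.2,1],[-0.657,-0.262,0,0,0,3.2,1],[-0.657,-0.262,0,0,0,3.2,1],[-0.657,-0.262,0,0,0,3.2,1]]])

```text
t: 50.65
eef_pos: [0.4692, -0.3794, 0.1856]
tool_rot: [-0.002, 0.67, 0.742, -0.0]
contact_force: [0.8, -0.1, 0.1]
gripper_width: 1.002
grasp_force: 0.0
```

>>> servo_tool(motion=[[[0,0,0,0,0,0,1],[0,0,0,0,0,0,1],[0,0,0,0,0,0,1],[0,0,0,0,0,0,1]]])

```text
t: 50.98
eef_pos: [0.4706, -0.3788, 0.1873]
tool_rot: [-0.0, 0.669, 0.743, 0.0]
contact_force: [-0.3, -0.3, 0.5]
gripper_width: 1.001
grasp_force: 0.0
```

```bash
python3 - <<'E'
from h import *
c=snap('wrist','r2');print(bot.get_obs()['eef_pos'],rel([.4705,-.379,.057],96),proj(c,(.4687,-.378,.108)),proj(c,(.4782,-.4566,.112)))
E
```

```text
[ 0.47052093 -0.37911203  0.18736807] (array([ 1.000e-04, -1.000e-04,  1.304e-01]), array([ 0., -0., -0.])) [311.17931265 207.57517025] [312.85740099 294.1875652 ]
```

>>> servo_tool(motion=[[[0,0,0.02,0,0,0,1],[0,0,0.05,0,0,0,1],[0,0,0.08,0,0,0,1],[0,0,0.105,0,0,0,1],[0,0,0.122,0,0,0,1],[0,0,0.13,0,0,0,1],[0,0,0.13,0,0,0,1],[0,0,0.13,0,0,0,1],[0,0,0.13,0,0,0,0.5],[0,0,0.13,0,0,0,0.5],[0,0,0.13,0,0,0,0.5],[0,0,0.13,0,0,0,0.5],[0,0,0.13,0,0,0,0.5],[0,0,0.13,0,0,0,0.5],[0,0,0.13,0,0,0,0.5]]], grip_force=50)

```text
t: 52.28
eef_pos: [0.4707, -0.381, 0.0592]
tool_rot: [0.001, 0.67, 0.742, 0.0]
contact_force: [-0.8, 0.7, 5.0]
gripper_width: 0.754
grasp_force: 53.4
```

```bash
python3 - <<'E'
from h import *
o=bot.get_obs();print(o['eef_pos'],o['gripper_width'],o['contact_force'],rel([.5297,.1642,.22],112))
E
```

```text
[ 0.47065652 -0.38104384  0.05916111] 0.7538022724235477 [-0.80609653  0.68800356  4.95331996] (array([ 0.5361,  0.1149, -0.1615]), array([ 0.02,  0.02, -3.23]))
```

>>> servo_tool(motion=[[[0,0,-0.02,0,0,0,0.5],[0,0,-0.055,0,0,0,0.5],[0,0,-0.09,0,0,0,0.5],[0,0,-0.125,0,0,0,0.5],[0.02,0.004,-0.155,0,0,-0.1,0.5],[0.05,0.011,-0.162,0,0,-0.3,0.5],[0.084,0.018,-0.162,0,0,-0.5,0.5],[0.118,0.025,-0.162,0,0,-0.7,0.5],[0.152,0.033,-0.162,0,0,-0.9,0.5],[0.186,0.04,-0.162,0,0,-1.1,0.5],[0.22,0.047,-0.162,0,0,-1.3,0.5],[0.254,0.054,-0.162,0,0,-1.5,0.5],[0.288,0.062,-0.162,0,0,-1.7,0.5],[0.322,0.069,-0.162,0,0,-1.9,0.5],[0.356,0.076,-0.162,0,0,-2.1,0.5],[0.39,0.084,-0.162,0,0,-2.3,0.5],[0.424,0.091,-0.162,0,0,-2.6,0.5],[0.458,0.098,-0.162,0,0,-2.8,0.5],[0.488,0.105,-0.162,0,0,-3.0,0.5],[0.51,0.109,-0.162,0,0,-3.1,0.5]]])

```text
t: 53.95
eef_pos: [0.5256, 0.1421, 0.2194]
tool_rot: [-0.0, 0.562, 0.827, 0.001]
contact_force: [-0.7, 0.1, -4.6]
gripper_width: 0.752
grasp_force: 57.2
```

>>> servo_tool(motion=[[[0.012,0.002,0,0,0,-0.1,0.5],[0.022,0.002,0,0,0,-0.1,0.5],[0.022,0.002,0,0,0,-0.1,0.5],[0.022,0.002,0,0,0,-0.1,0.5],[0.022,0.002,0,0,0,-0.1,0.5],[0.022,0.002,0,0,0,-0.1,0.5]]])

```text
t: 54.45
eef_pos: [0.5201, 0.1578, 0.2195]
tool_rot: [0.0, 0.561, 0.828, -0.0]
contact_force: [-0.3, -0.8, -4.8]
gripper_width: 0.749
grasp_force: 57.2
```

```bash
python3 - <<'E'
from h import *
o=bot.get_obs();print(o['eef_pos'],o['gripper_width'],o['contact_force'],rel([.530,.163,.0535],112))
E
```

```text
[0.52005507 0.1577697  0.21948838] 0.7488482381568489 [-0.29621018 -0.81181104 -4.78197848] (array([0.0012, 0.0112, 0.166 ]), array([ 0.  ,  0.  , -0.05]))
```

>>> servo_tool(motion=[[[0.001,0.011,0.01,0,0,0,0.5],[0.001,0.011,0.04,0,0,0,0.5],[0.001,0.011,0.07,0,0,0,0.5],[0.001,0.011,0.1,0,0,0,0.5],[0.001,0.011,0.13,0,0,0,0.5],[0.001,0.011,0.15,0,0,0,0.5],[0.001,0.011,0.16,0,0,0,0.5],[0.001,0.011,0.165,0,0,0,0.5],[0.001,0.011,0.167,0,0,0,0.5],[0.001,0.011,0.167,0,0,0,0.5],[0.001,0.011,0.167,0,0,0,0.5]]])

```text
t: 55.37
eef_pos: [0.5311, 0.1645, 0.0537]
tool_rot: [0.001, 0.56, 0.828, 0.001]
contact_force: [-0.0, 0.1, -4.8]
gripper_width: 0.752
grasp_force: 57.2
```

```bash
python3 - <<'E'
from h import *
o=bot.get_obs();print(o['eef_pos'],o['gripper_width'],o['contact_force'],rel([.530,.163,.0535],112))
E
```

```text
[0.53109249 0.16454459 0.05365816] 0.7516797183370605 [-0.02204362  0.12063902 -4.83015992] (array([-0.001 , -0.0016,  0.0002]), array([ 0.03,  0.  , -0.03]))
```

>>> servo_tool(motion=[[[-0.001,-0.001,0.001,0,0,0,0.5],[-0.001,-0.001,0.002,0,0,0,0.5],[-0.001,-0.001,0.002,0,0,0,0.5]]])

```text
t: 55.62
eef_pos: [0.5312, 0.1643, 0.053]
tool_rot: [0.001, 0.56, 0.828, 0.002]
contact_force: [-5.7, -0.5, 15.7]
gripper_width: 0.753
grasp_force: 56.3
```

Touched down. Release and lift, then measure.

>>> servo_tool(motion=[[[0,0,-0.001,0,0,0,0.5],[0,0,-0.001,0,0,0,1],[0,0,-0.001,0,0,0,1],[0,0,-0.001,0,0,0,1],[0,0,-0.001,0,0,0,1],[0,0,-0.02,0,0,0,1],[0,0,-0.06,0,0,0,1],[0,0,-0.1,0,0,0,1],[0,0,-0.118,0,0,0,1],[0,0,-0.118,0,0,0,1],[0,0,-0.118,0,0,0,1]]])

```text
t: 56.53
eef_pos: [0.5298, 0.1638, 0.1692]
tool_rot: [0.0, 0.56, 0.829, 0.001]
contact_force: [-0.2, -0.2, -0.7]
gripper_width: 1.0
grasp_force: 0.0
```

```bash
python3 - <<'E'
from h import *
c=snap('wrist','r3');print(bot.get_obs()['eef_pos'],heading());g=load('g1')
def lid(c):
    i=c['img'].astype(int);u,v=proj(c,(.528,.1643,.102)).astype(int);s=i[v-50:v+55,u-55:u+55]
    m=((s.min(2)>150)&(s.max(2)-s.min(2)<22)).astype(np.uint8)
    m=cv2.morphologyEx(m,cv2.MORPH_OPEN,np.ones((5,5)))
    k=max(cv2.findContours(m,cv2.RETR_EXTERNAL,cv2.CHAIN_APPROX_NONE)[0],key=cv2.contourArea)
    e=cv2.fitEllipse(cv2.convexHull(k));p=np.array(e[0])+[u-55,v-50];return p.round(1),np.round(e[1],1),onz(c,p,.1).round(4)
print(lid(g),lid(c))
print(rel([.479,-.4566,.19],96))
E
```

```text
[0.52887613 0.16361009 0.16795705] 111.91923463382196
(array([315.2, 211.7]), array([73.9, 80.3]), array([0.5291, 0.1628, 0.1   ])) (array([312.5, 210.1]), array([74.5, 80.4]), array([0.5286, 0.1658, 0.1   ]))
(array([-0.5567, -0.2778, -0.0222]), array([-0.  , -0.  ,  3.18]))
```

Honey is back within 3 mm. Last, the shaker.

>>> servo_tool(motion=[[[-0.557,-0.278,-0.022,0,0,3.2,1],[-0.557,-0.278,-0.022,0,0,3.2,1],[-0.557,-0.278,-0.022,0,0,3.2,1],[-0.557,-0.278,-0.022,0,0,3.2,1],[-0.557,-0.278,-0.022,0,0,3.2,1],[-0.557,-0.278,-0.022,0,0,3.2,1],[-0.557,-0.278,-0.022,0,0,3.2,1],[-0.557,-0.278,-0.022,0,0,3.2,1],[-0.557,-0.278,-0.022,0,0,3.2,1],[-0.557,-0.278,-0.022,0,0,3.2,1],[-0.557,-0.278,-0.022,0,0,3.2,1],[-0.557,-0.278,-0.022,0,0,3.2,1],[-0.557,-0.278,-0.022,0,0,3.2,1],[-0.557,-0.278,-0.022,0,0,3.2,1],[-0.557,-0.278,-0.022,0,0,3.2,1],[-0.557,-0.278,-0.022,0,0,3.2,1],[-0.557,-0.278,-0.022,0,0,3.2,1],[-0.557,-0.278,-0.022,0,0,3.2,1],[-0.557,-0.278,-0.022,0,0,3.2,1],[-0.557,-0.278,-0.022,0,0,3.2,1]]])

```text
t: 58.25
eef_pos: [0.4798, -0.4551, 0.1894]
tool_rot: [-0.001, 0.669, 0.743, 0.0]
contact_force: [-1.1, -0.0, -0.4]
gripper_width: 1.008
grasp_force: 0.0
```

```bash
python3 - <<'E'
from h import *
c=snap('wrist','r4');print(bot.get_obs()['eef_pos'],rel([.479,-.4566,.058],96))
def holes(c,P):
    u,v=proj(c,P).astype(int);s=c['img'][v-22:v+22,u-22:u+22].max(2);m=(s<110).astype(np.uint8)
    n,l,st,ce=cv2.connectedComponentsWithStats(m);ok=[i for i in range(1,n) if st[i,4]<40]
    return len(ok),(ce[ok].mean(0)+[u-22,v-22]) if ok else None
n,p=holes(c,(.4782,-.4566,.112));print(n,p,onz(c,p,.112) if n else '')
E
```

```text
[ 0.47981016 -0.45529727  0.18975657] (array([-0.0014, -0.0009,  0.1318]), array([-0.  , -0.01,  0.01]))
7 [310.96785714 210.6127551 ] [ 0.47786795 -0.45609602  0.112     ]
```

>>> servo_tool(motion=[[[-0.001,-0.001,0.02,0,0,0,1],[-0.001,-0.001,0.05,0,0,0,1],[-0.001,-0.001,0.08,0,0,0,1],[-0.001,-0.001,0.105,0,0,0,1],[-0.001,-0.001,0.122,0,0,0,1],[-0.001,-0.001,0.131,0,0,0,1],[-0.001,-0.001,0.131,0,0,0,1],[-0.001,-0.001,0.131,0,0,0,1],[-0.001,-0.001,0.131,0,0,0,0.5],[-0.001,-0.001,0.131,0,0,0,0.5],[-0.001,-0.001,0.131,0,0,0,0.5],[-0.001,-0.001,0.131,0,0,0,0.5],[-0.001,-0.001,0.131,0,0,0,0.5],[-0.001,-0.001,0.131,0,0,0,0.5]]], grip_force=40)

```text
t: 59.47
eef_pos: [0.4788, -0.4593, 0.0613]
tool_rot: [0.002, 0.67, 0.742, 0.0]
contact_force: [-0.4, 0.6, 6.7]
gripper_width: 0.76
grasp_force: 43.8
```

```bash
python3 - <<'E'
from h import *
o=bot.get_obs();print(o['eef_pos'],o['gripper_width'],o['contact_force'],rel([.498,.248,.22],112))
E
```

```text
[ 0.47879552 -0.45926508  0.06131423] 0.7599209674427873 [-0.449896    0.63781779  6.72597925] (array([ 0.7012,  0.092 , -0.1599]), array([ 0.02,  0.03, -3.22]))
```

>>> servo_tool(motion=[[[0,0,-0.02,0,0,0,0.5],[0,0,-0.055,0,0,0,0.5],[0,0,-0.09,0,0,0,0.5],[0,0,-0.125,0,0,0,0.5],[0.02,0.003,-0.155,0,0,-0.1,0.5],[0.05,0.007,-0.16,0,0,-0.2,0.5],[0.085,0.011,-0.16,0,0,-0.4,0.5],[0.12,0.016,-0.16,0,0,-0.5,0.5],[0.155,0.02,-0.16,0,0,-0.7,0.5],[0.19,0.025,-0.16,0,0,-0.9,0.5],[0.225,0.03,-0.16,0,0,-1.0,0.5],[0.26,0.034,-0.16,0,0,-1.2,0.5],[0.295,0.039,-0.16,0,0,-1.4,0.5],[0.33,0.043,-0.16,0,0,-1.5,0.5],[0.365,0.048,-0.16,0,0,-1.7,0.5],[0.4,0.052,-0.16,0,0,-1.8,0.5],[0.435,0.057,-0.16,0,0,-2.0,0.5],[0.47,0.062,-0.16,0,0,-2.2,0.5],[0.505,0.066,-0.16,0,0,-2.3,0.5],[0.54,0.071,-0.16,0,0,-2.5,0.5]]])

```text
t: 61.13
eef_pos: [0.4928, 0.0878, 0.2198]
tool_rot: [-0.0, 0.585, 0.811, 0.001]
contact_force: [0.9, -0.3, -2.6]
gripper_width: 0.76
grasp_force: 45.1
```

```bash
python3 - <<'E'
from h import *
o=bot.get_obs();print(o['eef_pos'],o['gripper_width'],o['contact_force'],rel([.499,.246,.22],112))
E
```

```text
[0.49275004 0.08780053 0.21983714] 0.7601010927159629 [ 0.86975683 -0.31752752 -2.60440501] (array([0.1481, 0.0559, 0.    ]), array([ 0.01, -0.01, -0.72]))
```

>>> servo_tool(motion=[[[0.03,0.011,0,0,0,-0.1,0.5],[0.06,0.023,0,0,0,-0.3,0.5],[0.09,0.034,0,0,0,-0.4,0.5],[0.12,0.045,0,0,0,-0.6,0.5],[0.14,0.053,0,0,0,-0.7,0.5],[0.148,0.056,0,0,0,-0.7,0.5],[0.148,0.056,0,0,0,-0.7,0.5],[0.148,0.056,0,0,0,-0.7,0.5],[0.148,0.056,0,0,0,-0.7,0.5]]])

```text
t: 61.88
eef_pos: [0.5, 0.2418, 0.2194]
tool_rot: [0.0, 0.561, 0.828, -0.0]
contact_force: [0.2, -0.6, -1.3]
gripper_width: 0.76
grasp_force: 45.1
```

```bash
python3 - <<'E'
from h import *
o=bot.get_obs();print(o['eef_pos'],o['gripper_width'],o['contact_force'],rel([.499,.246,.0555],112))
E
```

```text
[0.49995722 0.24178604 0.21937607] 0.7600219186354236 [ 0.22443684 -0.58686242 -1.27863842] (array([0.0044, 0.0007, 0.1639]), array([-0.01,  0.01, -0.06]))
```

>>> servo_tool(motion=[[[0.002,0,0.01,0,0,0,0.5],[0.002,0,0.04,0,0,0,0.5],[0.002,0,0.07,0,0,0,0.5],[0.002,0,0.1,0,0,0,0.5],[0.002,0,0.13,0,0,0,0.5],[0.002,0,0.148,0,0,0,0.5],[0.002,0,0.158,0,0,0,0.5],[0.002,0,0.163,0,0,0,0.5],[0.002,0,0.164,0,0,0,0.5],[0.002,0,0.164,0,0,0,0.5],[0.002,0,0.164,0,0,0,0.5]]])

```text
t: 62.8
eef_pos: [0.4998, 0.2462, 0.0561]
tool_rot: [0.0, 0.56, 0.828, 0.001]
contact_force: [-0.3, -0.3, -0.9]
gripper_width: 0.755
grasp_force: 45.2
```

```bash
python3 - <<'E'
from h import *
o=bot.get_obs();print(o['eef_pos'],o['gripper_width'],o['contact_force'],rel([.499,.246,.0555],112))
E
```

```text
[0.49979762 0.24616006 0.0561429 ] 0.7550106502614096 [-0.34470903 -0.31508033 -0.91032539] (array([ 0.0001, -0.0008,  0.0006]), array([ 0.02, -0.  , -0.03]))
```

>>> servo_tool(motion=[[[0,-0.001,0.001,0,0,0,0.5],[0,-0.001,0.002,0,0,0,0.5],[0,-0.001,0.002,0,0,0,0.5]]])

```text
t: 63.05
eef_pos: [0.4991, 0.2463, 0.0552]
tool_rot: [0.0, 0.56, 0.828, 0.001]
contact_force: [-3.9, -0.8, 12.1]
gripper_width: 0.76
grasp_force: 45.9
```

>>> servo_tool(motion=[[[0,0,-0.001,0,0,0,0.5],[0,0,-0.001,0,0,0,1],[0,0,-0.001,0,0,0,1],[0,0,-0.001,0,0,0,1],[0,0,-0.001,0,0,0,1],[0,0,-0.02,0,0,0,1],[0,0,-0.06,0,0,0,1],[0,0,-0.1,0,0,0,1],[0,0,-0.14,0,0,0,1],[0,0,-0.18,0,0,0,1],[0,0,-0.215,0,0,0,1],[0,0,-0.215,0,0,0,1],[0,0,-0.215,0,0,0,1],[0,0,-0.215,0,0,0,1]]])

```text
t: 64.22
eef_pos: [0.4974, 0.2458, 0.2676]
tool_rot: [-0.0, 0.56, 0.829, -0.0]
contact_force: [-0.3, -0.5, -0.4]
gripper_width: 0.999
grasp_force: 0.0
```

```bash
python3 - <<'E'
from lid import *
print(bot.get_obs()['eef_pos'],rel([.5191,.2525,.2699],112.05))
E
```

```text
[0.49740565 0.2458282  0.26761393] (array([-0.0019,  0.0226, -0.0023]), array([-0.01, -0.  , -0.03]))
```

Return to the w1 pose for a direct before/after comparison.

>>> servo_tool(motion=[[[-0.002,0.0226,-0.002,0,0,0,1],[-0.002,0.0226,-0.002,0,0,0,1],[-0.002,0.0226,-0.002,0,0,0,1],[-0.002,0.0226,-0.002,0,0,0,1],[-0.002,0.0226,-0.002,0,0,0,1]]])

```text
t: 64.63
eef_pos: [0.5188, 0.2519, 0.2692]
tool_rot: [-0.0, 0.56, 0.828, -0.001]
contact_force: [-0.4, -0.1, -0.0]
gripper_width: 1.0
grasp_force: 0.0
```

```bash
python3 - <<'E'
from lid import *
f=snap('wrist','f1');a=load('w1');t=snap('top','ftop')
print(bot.get_obs()['eef_pos'])
print('jam',ring(a,(.4675,.3285,.082),.082,0)[2],ring(f,(.4675,.3285,.082),.082,0)[2])
def holes(c,P):
    u,v=proj(c,P).astype(int);s=c['img'][v-16:v+16,u-16:u+16].max(2);m=(s<125).astype(np.uint8)
    n,l,st,ce=cv2.connectedComponentsWithStats(m);ok=[i for i in range(1,n) if st[i,4]<30]
    return len(ok),onz(c,ce[ok].mean(0)+[u-16,v-16],.106).round(4)
print('shk',holes(a,(.498,.248,.106)),holes(f,(.498,.248,.106)))
cv2.imwrite('pics/fin.png',np.hstack([c['img'][60:300,230:630,::-1] for c in (a,f)]))
E
```

```text
[0.51909278 0.2521315  0.26978319]
jam [0.4667 0.3296 0.082 ] [0.4667 0.329  0.082 ]
shk (7, array([0.4975, 0.2487, 0.106 ])) (7, array([0.4975, 0.2485, 0.106 ]))
```

View pics/fin.png

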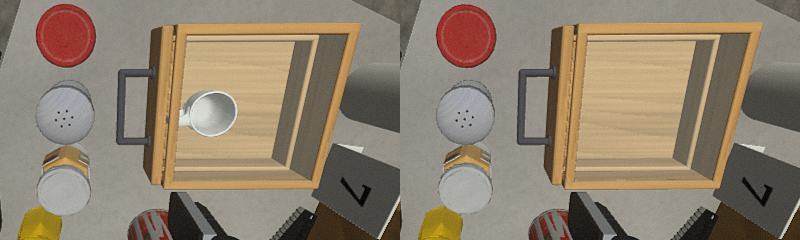

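Before and after match: jam, shaker and honey lids are at the same pixels, and the drawer is shut. Handing in.

```bash
python3 -c "
from station import bot
print(bot.hand_in())"
```

```text
the job is handed in; nothing more can be done
None
```

I handed the job in at about 65 s: the cup stands upright on the saucer about 1.5 mm off centre, the drawer is shut against its stop, and the jam jar, shaker and honey jar are back on their spots within about 1, 1 and 3 mm, with nothing tipped (I ran no separate position check on the tea tin or purple cup).

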